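# Assemble a feed-roller unit on the pinning jig

## Task

Lay the loose aluminium carrier flat on the steel jig plate and push it snug against both the end stop and the side stop, so that its hole comes over the hole in the jig. Then put the thinner axle pin through the carrier's hole into the jig until its collar sits flat on the carrier, and slip the smaller roller over the pin until it rests on the collar. Let go of everything and leave the other parts and tools on the bench where they are.

Things in the scene. Friction and masses are not known exactly. Their poses are not given: they have to be found in the camera images.
- jig: Pinning jig, fixed: bright steel plate 160 (x) x 110 (y) x 20 mm with two dark steel stop bars on top. Origin at the centre of its underside on the bench, x along its length, z up. With the carrier against both stops, the carrier's origin is at x = 5, y = 5, z = 20 mm of the jig, its axes parallel to the jig's and the same way round. Place and yaw vary.
- end_stop (a point): Middle of the end stop's face, at half its height (x = 60, y = 5, z = 25 mm of the jig). The end stop is a bar across the jig's +x end, 60 mm long (y from -25 to 35 mm), 15 mm thick, 10 mm above the plate (top 30 mm over the bench); its face looks to the jig's -x.
- side_stop (a point): Middle of the side stop's face, at half its height (x = -12.5, y = 30, z = 25 mm of the jig). The side stop is a bar along the jig's +y side, 105 mm long (x from -65 to 40 mm), 15 mm thick, 10 mm above the plate; its face looks to the jig's -y.
- jig_hole (a point): Centre of the mouth of the jig's round hole, in the plate's top face (x = 37, y = 5, z = 20 mm of the jig): 13 mm diameter, through the 20 mm plate, with a 2 mm chamfer.
- carrier: The loose carrier, 0.28 to 0.46 kg: aluminium bar 110 (x) x 50 (y) x 14 mm, flat on the bench right of the jig, with an upright block 30 x 30 mm, 40 mm above the bar (top 54 mm above the underside), centred at x = -35, y = 0, good to grip; its hole is in the other (+x) end. Origin at the centre of its underside, z up. Starts within 0.7 rad of the jig's direction.
- carrier_hole (a point): Centre of the mouth of the carrier's round hole in the bar's top face (x = 32, y = 0, z = 14 mm of the carrier): 13 mm diameter, through the 14 mm bar, with a 2 mm chamfer.
- pin: The thinner axle pin, steel, 80 g, upright in one hole of the rack. Origin at its lower tip, z up. Shank 10 mm dia. from 0 to 32 mm (lowest 4 mm tapered to 6 mm), collar 26 mm dia. from 32 to 38 mm, spindle 10 mm dia. from 38 to 83 mm (top 4 mm tapered). In the rack its tip is 8 mm over the bench, collar on the rack; fully home in the jig 2 mm over the bench, collar on the carrier.
- thick_pin: The other, thicker and shorter axle pin in the rack, not to be used: same shank length and collar, but shank and spindle 15 mm diameter and the spindle only 30 mm long (38 to 68 mm). It does not fit the hole. Origin at its lower tip.
- rack: Pin rack, fixed: grey plastic block 60 (x) x 130 (y) x 40 mm with two 16 mm holes at y = -35 and +35 mm, in which the two pins stand (which in which varies). Origin at the centre of its underside. Its place and yaw vary.
- roller: The smaller roller: bright steel ring lying flat on the bench, 40 mm outer diameter, 14 mm bore, 20 mm high, about 0.12 kg. Origin at the centre of its underside, z along the bore. On the pin, its underside is 38 mm above the pin's tip.
- large_roller: The larger roller, not to be used: steel ring 56 mm outer diameter, 24 mm bore, 20 mm high, lying flat about 110 mm from the smaller one (which is where varies). Origin at the centre of its underside.
- screwdriver: Screwdriver with black handle, 170 mm long, lying on the bench just beyond the jig and rollers; to be left alone.
- wrench: Steel wrench, 160 mm long, lying on the bench beyond the carrier; to be left alone.
- oil_bottle: White plastic bottle with black cap, 44 mm diameter, 110 mm tall, standing between the robot and the jig, to the right; to be left alone.
- hex_key: Dark L-shaped hex key, 80 x 25 mm, lying flat between the robot and the jig, to the left; to be left alone.

How it is judged:
By the outcome, as a careful person would: the job done as asked, in the order asked, and still so for the second after the job is handed in, with the robot touching nothing.
It also fails if it takes over 72 s, if anything falls off the work surface, if the arm or the gripper's body presses on something with over 40 N, if the wrist force passes 120 N, or if a joint passes its speed limit or range.

## Robot

A 6-joint arm with a two-finger parallel gripper is mounted at the origin on the work surface. World frame = base frame: x ahead of the robot, y to its left, z up, the work surface at z = 0. Lengths are in m, angles in degrees, forces in N, time in s.
With the tool pointing down it reaches from about 0.4 to 0.825 m from the base axis. Payload 7 kg.
Tool frame: the origin (TCP) lies between the finger pads; the fingertips stand 11 mm ahead of it and the grasp point (between the pads) lies 8 mm behind it; z points along the fingers, y is the direction in which the jaws open and shut (so a half turn about z gives the same grasp; the last joint's range is limited). The gripper opens to 88 mm and grips with 3 to 60 N. Pads are 19 mm wide; open, the fingers measure 130 mm over their backs; the gripper's body (78 mm by 193 mm) begins 47 mm behind the grasp point.
Start: joints at [80.163, 20.546, 0.682, 0, -70.136, -16.507], TCP at [0.3, 0.605, 0.2] pointing down, gripper open.
Joint ranges: [-176.03, 176.03], [-82.01, 121.73], [-58.28, 71.71], [-173.87, 95.51], [-174.79, -0.11], [-173.66, 173.66]. Speed limits (degrees/s): [136.94, 136.94, 172.46, 180, 180, 180].

## Interface

Orientations are given as [roll, pitch, yaw] about the fixed x, y, z axes, in that order (R = Rz(yaw) Ry(pitch) Rx(roll)).
In Python, from plant import r gives the robot as it stands.
- The arm moves only by the shell command python3 -m inch 'ROWS' [OPENING] [FORCE]. ROWS is JSON, a list of rows, each an object of numbers: "x", "y", "z": the shift along the tool's x, y, z as a fraction of full scale; "yaw": the turn about the tool's z as a fraction of full scale. In form: [{"x": .., "y": .., "z": .., "yaw": ..}, ...]. A call has 1 to 5 rows; each row shifts and turns the pose as measured when the row begins, along the tool's axes as they then stand; what a row does not reach is not made up. Full scale, the value 1, is 0.025 m for a shift and 4 degrees for a turn. A row lasts 1/12 s, in which the tool goes at most 41.7 mm and 7.16 degrees, less where a joint would pass 70% of its speed; a pose out of reach is approached as far as the arm can. A call with a number of a shift or a turn outside -1 to 1 is refused whole. A call with a gripper value outside its range is refused whole. OPENING is the opening, from -1 (shut) to 1 (fully open), set as the call begins (- or left out, the last holds). The fingers move at their own pace and stop on an object; FORCE is the grip in N (left out, the last holds). Time passes only in rows, so rows that do not move let the fingers close. It gives the time, the measured TCP pose, the force and the opening at its end, in the units of the state.
- r.get_state(): the state, without advancing time (a new reading comes with each control period).
- r.capture(name): name is "scene" or "top" or "wrist"; returns (picture, depth): 420x560x3 uint8, red, green, blue; 420x560 float32, m along the optical axis (not along the pixel's ray), 0 where there is no reading.
- r.camera_info(name): a dict with "mtx" (3x3 intrinsics, pixels), "pose" (4x4, takes a point from camera to world coordinates). Camera axes: x right, y down, z forward; pixel columns grow to the right and rows downward; lengths in m; the calibration is good to about 2 mm. A picture is of the moment at which its call begins: read the wrist's pose just before it. camera_info takes no time and is no camera call; for the wrist camera it gives the pose at the moment of the call.
- r.close_job(): hands the job in, once; it reports no verdict.
The state is a dict: "time_s": time; "joints": joint angles; "qd": joint speeds; "joint_torque": joint torques, N m; "tcp_pos": TCP position; "eef_rot": TCP orientation; "contact_force": force on the tool from outside, world axes, zero at the start; "moment": the same for the moment, N m; "gripper_width": finger opening in m.
Only numpy, scipy, OpenCV 4.12 (cv2) and the standard library are available. Lean on these libraries where they do the work, as an engineer would, in place of code of your own. Each camera call takes 0.05 s, during which the arm holds its last target. There are 200 camera calls.

## Working session

There is one attempt and no reset: what is moved stays moved. The work goes in short steps, Python scripts to look and compute and a shell command to move; the robot and the scene stay as the last step left them, time stands still between calls to the robot, and variables do not carry over. Pictures are saved under pics/ and viewed, about 8 in all and at most 12, crops included, and the job is handed in when it is done.

```bash
ls; mkdir -p pics; python3 - <<'E'
from plant import r
import cv2,numpy as np
print(r.get_state())
for n in("scene","top"):
    im,d=r.capture(n); cv2.imwrite(f"pics/{n}0.png",im[:,:,::-1]); np.savez(f"{n}0.npz",im=im,d=d)
    ci=r.camera_info(n); print(n,np.round(ci["mtx"],1).tolist(),np.round(ci["pose"],4).tolist())
ci=r.camera_info("wrist");print(np.round(ci["mtx"],1).tolist(),np.round(ci["pose"],4).tolist())
E
```

```text
pics
{'time_s': 0.0, 'joints': array([ 8.01623719e+01,  2.05927070e+01,  6.34317707e-01, -2.00541023e-02,
       -7.01366613e+01, -1.65083966e+01]), 'qd': array([-0.12335676,  0.01007873, -0.07052193, -0.00857667,  0.02575245,
        0.00978647]), 'joint_torque': array([-1.52482065e-03, -5.82712448e+01,  2.93063629e+01,  6.99763566e+00,
        6.81553240e-03, -1.59062547e-04]), 'tcp_pos': array([0.29933428, 0.60440222, 0.19881272]), 'eef_rot': array([ 1.79903510e+02, -8.93683040e-03, -2.63528467e+01]), 'contact_force': array([-1.14134406, -0.22401646,  0.94954865]), 'moment': array([ 0.0155644 , -0.00102742,  0.04254826]), 'gripper_width': 0.08759207614533703}
scene [[504.1, 0.0, 280.3], [0.0, 504.1, 213.1], [0.0, 0.0, 1.0]] [[-0.3016, 0.8107, -0.5018, 1.0872], [0.9534, 0.2629, -0.1482, 0.1717], [0.0118, -0.5231, -0.8522, 0.951], [0.0, 0.0, 0.0, 1.0]]
top [[535.9, 0.0, 286.7], [0.0, 535.9, 211.0], [0.0, 0.0, 1.0]] [[-0.0154, -0.9968, 0.079, 0.4576], [-0.9994, 0.0177, 0.0282, -0.0094], [-0.0295, -0.0785, -0.9965, 1.1543], [0.0, 0.0, 0.0, 1.0]]
[[335.0, 0.0, 285.3], [0.0, 335.0, 210.8], [0.0, 0.0, 1.0]] [[-0.4454, -0.8529, -0.2724, 0.3733], [-0.8953, 0.4246, 0.1346, 0.5679], [0.0009, 0.3039, -0.9527, 0.3834], [0.0, 0.0, 0.0, 1.0]]
```

View pics/top0.png

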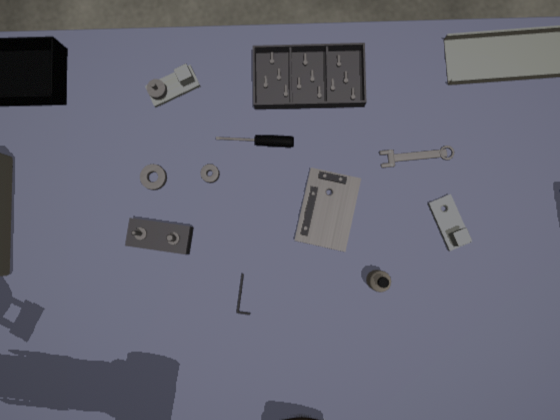

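View pics/scene0.png

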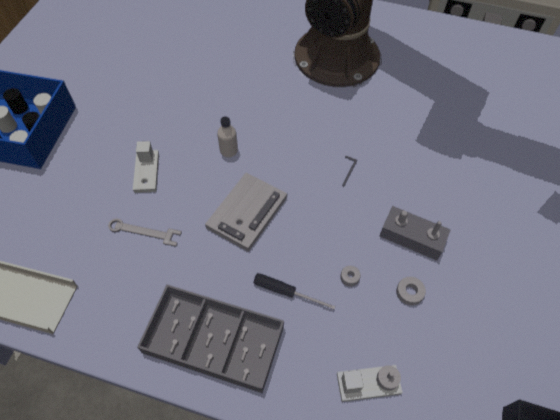

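The top view shows the jig at (328,210), the carrier at (450,222), the small roller at (210,173), the large one at (153,177), and the rack at (160,236) with pins at (139,233) and (173,238). In the scene view the pin at (437,232) looks thinner. I'll measure these next.

```bash
cat > h.py <<'E'
import numpy as np,cv2
def load(n):
    from plant import r
    ci=r.camera_info(n); z=np.load(f"{n}0.npz"); return z["im"],z["d"],ci["mtx"],ci["pose"]
def cloud(d,K,T):
    v,u=np.mgrid[:d.shape[0],:d.shape[1]]
    p=np.stack([(u-K[0,2])/K[0,0]*d,(v-K[1,2])/K[1,1]*d,d],-1)
    P=p@T[:3,:3].T+T[:3,3]; P[d<=0]=np.nan; return P
def ray(uv,K,T,h):
    uv=np.atleast_2d(np.asarray(uv,float)); q=np.c_[(uv-K[:2,2])/[K[0,0],K[1,1]],np.ones(len(uv))]@T[:3,:3].T
    return T[:3,3]+q*((h-T[2,3])/q[:,2])[:,None]
def proj(P,K,T):
    q=(np.atleast_2d(P)-T[:3,3])@T[:3,:3]; q=q/q[:,2:]; return (q@K.T)[:,:2]
def rect(xy):
    (c,s,a)=cv2.minAreaRect((xy*1000).astype(np.float32)); return np.round(c,1),np.round(s,1),round(a,1)
E
python3 - <<'E'
from h import *
C={}
for n in("top","scene"):
    im,d,K,T=load(n); P=C[n]=cloud(d,K,T)
    print(n,"valid",(d>0).mean(),"bench z",np.nanmedian(P[...,2]),np.nanstd(P[180:200,100:120,2]) )
im,d,K,T=load("top")
box=dict(jig=(285,160,370,255),carrier=(420,185,480,255),roll=(195,158,225,188),large=(135,160,170,195),rack=(118,210,200,260))
for k,(a,b,c,e) in box.items():
    cen=ray([[(a+c)/2,(b+e)/2]],K,T,0.01)[0]
    for n in C:
        P=C[n].reshape(-1,3)
        if n=="top": P=C[n][b:e,a:c].reshape(-1,3)
        else: P=P[np.linalg.norm(P[:,:2]-cen[:2],axis=1)<(0.10 if k in("jig","rack") else .08 if k=="carrier" else .04)]
        P=P[np.isfinite(P[:,2])&(P[:,2]>.007)]
        h,ed=np.histogram(P[:,2],bins=np.arange(.006,.1,.004)); print(k,n,len(P),rect(P[:,:2]),[(round(ed[i]*1000),int(x)) for i,x in enumerate(h) if x>3])
big=cv2.resize(np.hstack([im[150:265,110:230],im[150:265,280:400],]),None,fx=3.3,fy=3.3,interpolation=cv2.INTER_CUBIC)
s=load("scene")[0]; b2=cv2.resize(s[190:280,330:470],None,fx=2.6,fy=2.6,interpolation=cv2.INTER_CUBIC)
o=np.zeros((600,800,3),np.uint8);o[:big.shape[0],:big.shape[1]]=big[:, :800];o[380:380+220,:b2.shape[1]]=b2[:220]
cc=cv2.resize(im[185:255,420:480],None,fx=3,fy=3,interpolation=cv2.INTER_CUBIC);o[385:595,400:580]=cc
cv2.imwrite("pics/crop1.png",cv2.convertScaleAbs(o[:,:,::-1],alpha=1.4))
E
```

```text
top valid 0.9959353741496598 bench z -0.0007930486233952427 0.0023338958572836892
scene valid 0.996109693877551 bench z -0.0002510335899321703 0.001822930355627954
jig top 3864 (array([550., -64.]), array([110.1, 160.8]), 76.4) [(6, 4), (10, 30), (14, 1017), (18, 1987), (22, 305), (26, 343), (30, 172), (34, 6)]
jig scene 3337 (array([549.4, -64.1]), array([113. , 163.6]), 76.4) [(6, 54), (10, 74), (14, 597), (18, 1907), (22, 216), (26, 302), (30, 185)]
carrier top 1252 (array([ 518. , -322.1]), array([110. ,  52.9]), 21.4) [(6, 96), (10, 548), (14, 297), (18, 24), (22, 12), (30, 13), (34, 11), (38, 7), (42, 9), (46, 20), (50, 140), (54, 72)]
carrier scene 1028 (array([ 518.2, -321.8]), array([115.3,  51.3]), 21.5) [(6, 48), (10, 425), (14, 259), (18, 16), (22, 26), (26, 15), (30, 17), (34, 20), (38, 17), (42, 22), (46, 26), (50, 80), (54, 56)]
roll top 250 (array([632.3, 188.2]), array([38.4, 38.7]), 33.4) [(6, 5), (10, 16), (14, 82), (18, 132), (22, 15)]
roll scene 296 (array([632.4, 188.7]), array([38.7, 39.3]), 70.0) [(6, 16), (10, 22), (14, 73), (18, 175), (22, 10)]
large top 460 (array([627. , 311.7]), array([54.5, 55. ]), 32.3) [(6, 15), (10, 32), (14, 145), (18, 238), (22, 30)]
large scene 560 (array([627.8, 311.4]), array([55.1, 55.3]), 70.8) [(6, 27), (10, 43), (14, 148), (18, 325), (22, 17)]
rack top 1845 (array([498.2, 295.2]), array([132.5,  59.9]), 81.0) [(6, 4), (10, 10), (14, 12), (18, 13), (22, 11), (26, 9), (30, 29), (34, 481), (38, 911), (42, 225), (46, 38), (50, 7), (54, 8), (62, 4), (66, 12), (70, 24), (74, 18), (78, 5), (82, 5), (86, 8), (90, 8)]
rack scene 2068 (array([531.3, 289.6]), array([130. , 132.5]), 80.9) [(6, 45), (10, 56), (14, 66), (18, 71), (22, 59), (26, 71), (30, 59), (34, 300), (38, 973), (42, 170), (46, 47), (50, 15), (54, 19), (58, 11), (62, 11), (66, 13), (70, 24), (74, 28), (78, 7), (82, 4), (86, 14), (90, 5)]
```

View pics/crop1.png

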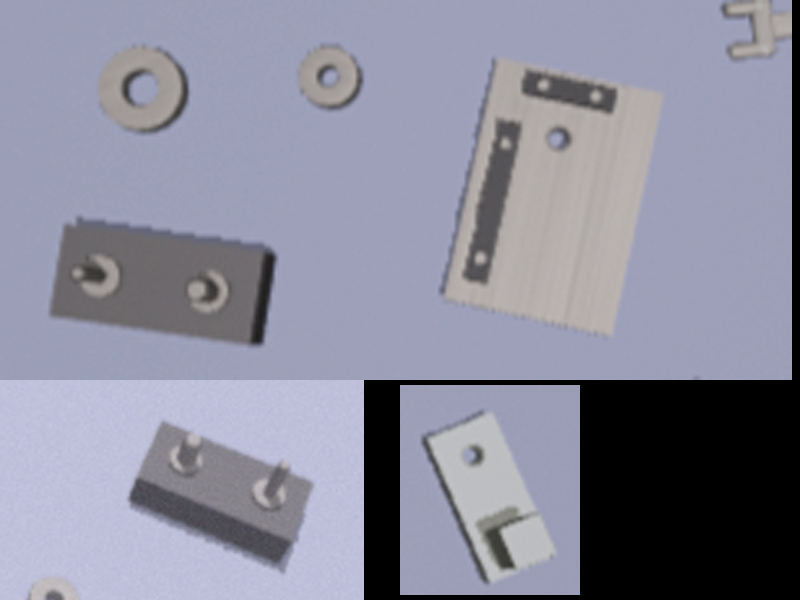

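Thin pin: the left-hand one (top px 139,233, taller). All sizes agree with the text: jig (550,-64) yaw -13.6, carrier (518,-322) yaw +21.4, rack yaw -9. I'm heading for the carrier.

```bash
R='[{"x":0.72,"y":1},{"x":0.72,"y":1},{"x":0.72,"y":1},{"x":0.72,"y":1},{"x":0.72,"y":1}]'; python3 -m inch '[{"x":0.72,"y":1},{"x":0.72,"y":1},{"x":0.72,"y":1},{"x":0.72,"y":1},{"x":0.72,"y":1}]' 1 40
python3 -m inch '[{"x":0.72,"y":1},{"x":0.72,"y":1},{"x":0.72,"y":1},{"x":0.72,"y":1},{"x":0.72,"y":1}]'
python3 -c "
from plant import r;print(r.get_state()['joints'])"
```

```text
[ 8.01612364e+01  2.05854853e+01  6.40771157e-01 -1.71660435e-02
 -7.01360019e+01 -1.65059056e+01]validation failed for argument at $[0]...
validation failed for argument at $[0]...
```

```bash
python3 -m inch '[{"x":0.72,"y":1,"z":0,"yaw":0},{"x":0.72,"y":1,"z":0,"yaw":0},{"x":0.72,"y":1,"z":0,"yaw":0},{"x":0.72,"y":1,"z":0,"yaw":0},{"x":0.72,"y":1,"z":0,"yaw":0}]' 1 40
python3 -m inch '[{"x":0.72,"y":1,"z":0,"yaw":0.5},{"x":0.72,"y":1,"z":0,"yaw":0.5},{"x":0.72,"y":1,"z":0,"yaw":0.5},{"x":0.72,"y":1,"z":0,"yaw":0.5},{"x":0.72,"y":1,"z":0,"yaw":0.5}]'
python3 -c "
from plant import r;print(r.get_state()['joints'])"
```

```text
time_s: 0.52
tcp_pos: [0.3233, 0.4505, 0.1936]
eef_rot: [179.5, -0.1, -26.1]
contact_force: [0.4, 0.1, -0.0]
gripper_width: 0.0876
time_s: 0.93
tcp_pos: [0.3377, 0.2883, 0.1929]
eef_rot: [179.3, -0.2, -36.5]
contact_force: [1.2, 1.1, -0.2]
gripper_width: 0.0879
[ 6.61290268e+01 -1.11373717e+00 -2.70442325e+01  4.60450908e-02
 -6.47772186e+01 -1.26125895e+01]
```

```bash
python3 -m inch '[{"x":1,"y":0.3,"z":0,"yaw":0.5},{"x":1,"y":0.3,"z":0,"yaw":0.5},{"x":1,"y":0.3,"z":0,"yaw":0.5},{"x":1,"y":0.3,"z":0,"yaw":0.5},{"x":1,"y":0.3,"z":0,"yaw":0.5}]'
python3 -m inch '[{"x":1,"y":0.35,"z":0,"yaw":0.5},{"x":1,"y":0.4,"z":0,"yaw":0.5},{"x":1,"y":0.45,"z":0,"yaw":0.5},{"x":1,"y":0.5,"z":0,"yaw":0.5},{"x":1,"y":0.5,"z":0,"yaw":0.5}]'
python3 -m inch '[{"x":1,"y":0.5,"z":0,"yaw":0.5},{"x":1,"y":0.5,"z":0,"yaw":0.5},{"x":1,"y":0.5,"z":0,"yaw":0.5},{"x":1,"y":0.5,"z":0,"yaw":0.5},{"x":1,"y":0.4,"z":0,"yaw":0.5}]'
```

```text
time_s: 1.35
tcp_pos: [0.4067, 0.1702, 0.1941]
eef_rot: [179.4, -0.2, -46.8]
contact_force: [-1.1, -0.0, 0.3]
gripper_width: 0.0878
time_s: 1.77
tcp_pos: [0.4434, 0.0323, 0.1945]
eef_rot: [179.4, -0.3, -57.3]
contact_force: [0.3, -0.1, -0.5]
gripper_width: 0.0879
time_s: 2.18
tcp_pos: [0.4489, -0.1134, 0.1951]
eef_rot: [179.4, -0.4, -67.8]
contact_force: [0.8, -0.1, 0.8]
gripper_width: 0.0876
```

```bash
python3 -m inch '[{"x":1,"y":0.25,"z":0,"yaw":0},{"x":1,"y":0.25,"z":0,"yaw":0},{"x":1,"y":0.25,"z":0,"yaw":0},{"x":1,"y":0.25,"z":0,"yaw":0},{"x":1,"y":0.25,"z":0,"yaw":0}]'
python3 -m inch '[{"x":1,"y":0.25,"z":0.3,"yaw":0},{"x":0.8,"y":0.2,"z":0.3,"yaw":0},{"x":0,"y":0,"z":0,"yaw":0}]'
cat >> h.py <<'E'
def snap(f,n="wrist"):
    from plant import r
    ci=r.camera_info(n); im,d=r.capture(n); np.savez(f"{f}.npz",im=im,d=d,K=ci["mtx"],T=ci["pose"])
    cv2.imwrite(f"pics/{f}.png",im[:,:,::-1]); s=r.get_state(); print("tcp",np.round(s["tcp_pos"]*1000,1),np.round(s["eef_rot"],1)); return im,d,ci["mtx"],ci["pose"]
E
python3 - <<'E'
from h import *
im,d,K,T=snap("w1"); P=cloud(d,K,T); print("valid",(d>0).mean(), "bench",np.nanmedian(P[...,2]))
Q=P.reshape(-1,3); Q=Q[np.isfinite(Q[:,2])]
near=Q[np.linalg.norm(Q[:,:2]-[.518,-.322],axis=1)<.085]
b=near[(near[:,2]>.006)&(near[:,2]<.06)]; print("all",rect(b[:,:2]))
t=near[(near[:,2]>.046)&(near[:,2]<.062)]; print("block",rect(t[:,:2]),np.median(t[:,2]),len(t))
E
```

```text
time_s: 2.6
tcp_pos: [0.4645, -0.2481, 0.1954]
eef_rot: [179.4, -0.3, -68.1]
contact_force: [1.4, 1.0, 0.6]
gripper_width: 0.0875
time_s: 2.85
tcp_pos: [0.4705, -0.3001, 0.1793]
eef_rot: [179.3, -0.3, -68.2]
contact_force: [0.5, 0.2, 0.3]
gripper_width: 0.0878
tcp [ 470.3 -299.1  179.7] [179.3  -0.3 -68.2]
valid 0.9958843537414966 bench 3.976939583205663e-07
all (array([ 519.4, -323.1]), array([110.3,  50.2]), 21.5)
block (array([ 486.6, -336.3]), array([29.6, 29.6]), 21.0) 0.05334394127346387 1058
```

View pics/w1.png

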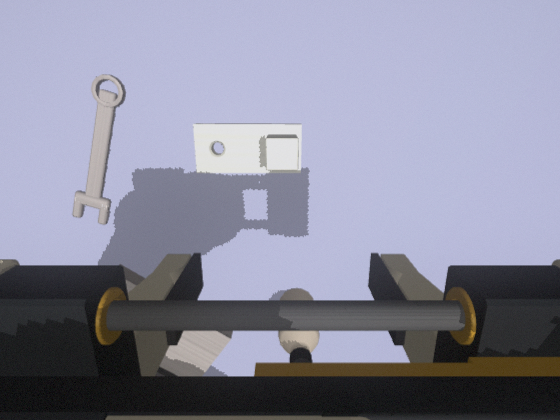

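The wrist view shows the carrier at px (248,148), block at (283,153), and the bottle at (298,325), well clear. Block centre is (486.5,-336), top 53 mm, as the text says. Descending now.

```bash
python3 -m inch '[{"x":0.8,"y":-0.02,"z":0.9,"yaw":0.1},{"x":0.8,"y":-0.02,"z":0.9,"yaw":0},{"x":0,"y":0,"z":0.9,"yaw":0},{"x":0,"y":0,"z":0.9,"yaw":0},{"x":0,"y":0,"z":0,"yaw":0}]'
```

```text
time_s: 3.32
tcp_pos: [0.4869, -0.3368, 0.0891]
eef_rot: [179.5, -0.4, -68.7]
contact_force: [-1.3, 0.1, -1.1]
gripper_width: 0.0876
```

```bash
python3 -m inch '[{"x":0,"y":0,"z":0.9,"yaw":0},{"x":0,"y":0,"z":0.9,"yaw":0},{"x":0,"y":0,"z":0.5,"yaw":0},{"x":0,"y":0,"z":0,"yaw":0}]'
python3 -m inch '[{"x":0,"y":0,"z":0,"yaw":0},{"x":0,"y":0,"z":0,"yaw":0},{"x":0,"y":0,"z":0,"yaw":0},{"x":0,"y":0,"z":0,"yaw":0},{"x":0,"y":0,"z":0,"yaw":0}]' -1 50
```

```text
time_s: 3.65
tcp_pos: [0.4885, -0.3355, 0.034]
eef_rot: [179.6, -0.5, -68.5]
contact_force: [0.0, 0.6, 0.0]
gripper_width: 0.0876
time_s: 4.07
tcp_pos: [0.492, -0.3349, 0.0406]
eef_rot: [179.9, -0.8, -68.3]
contact_force: [0.1, 0.6, 0.1]
gripper_width: 0.06
```

```bash
python3 -m inch '[{"x":0.02,"y":0.08,"z":0.13,"yaw":0.02},{"x":0.02,"y":0.08,"z":0.13,"yaw":0.02},{"x":0.02,"y":0.08,"z":0.13,"yaw":0.02},{"x":0.02,"y":0.05,"z":0.1,"yaw":0.02},{"x":0.0,"y":0.03,"z":0.06,"yaw":0}]'
python3 -m inch '[{"x":0,"y":0,"z":0.06,"yaw":0},{"x":0,"y":0,"z":0.06,"yaw":0},{"x":0,"y":0,"z":0.06,"yaw":0}]'
```

```text
time_s: 4.48
tcp_pos: [0.4858, -0.3409, 0.0278]
eef_rot: [-179.9, -0.9, -68.7]
contact_force: [-0.1, 1.2, 0.1]
gripper_width: 0.0265
time_s: 4.73
tcp_pos: [0.4892, -0.343, 0.0275]
eef_rot: [-179.7, -1.3, -68.6]
contact_force: [-3.7, 1.6, 12.8]
gripper_width: 0.0067
```

The fingers shut past 30 mm, so the grasp missed. Looking again.

```bash
python3 - <<'E'
from h import *
im,d,K,T=snap("w2"); P=cloud(d,K,T)
s,ds,Ks,Ts=snap("s2","scene")
a=cv2.resize(s[110:230,90:270],(540,360)); b=im[100:340,150:450]
o=np.zeros((600,800,3),np.uint8); o[:360,:540]=a; o[360:600,:300]=b; cv2.imwrite("pics/c2.png",o[:,:,::-1])
E
```

```text
tcp [ 489.3 -343.1   27.5] [-179.7   -1.3  -68.6]
tcp [ 489.3 -343.2   27.5] [-179.7   -1.3  -68.6]
```

View pics/c2.png

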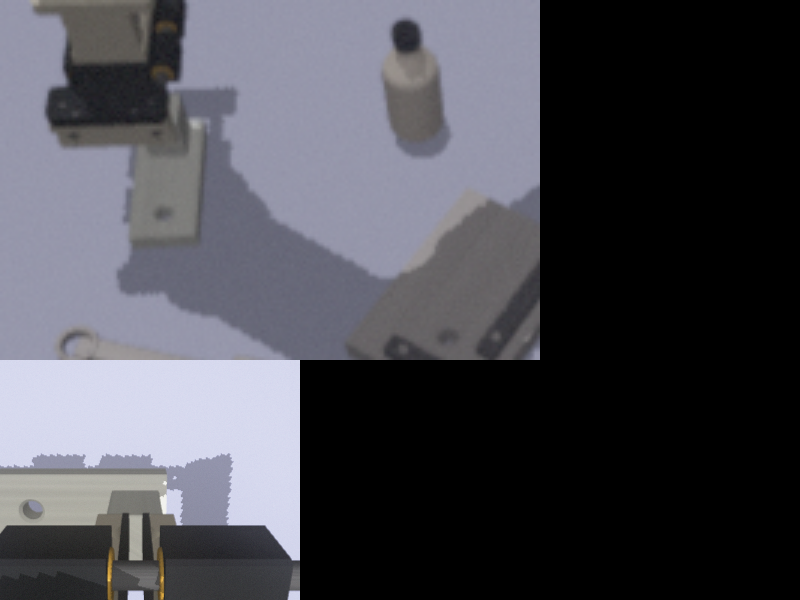

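The fingers seem to have closed beside the block. I'll measure the block's present place against the fingers.

```bash
python3 - <<'E'
from h import *
z=np.load("w2.npz"); im,d,K,T=z["im"],z["d"],z["K"],z["T"]; P=cloud(d,K,T)
Q=P.reshape(-1,3);Q=Q[np.isfinite(Q[:,2])]
near=Q[np.linalg.norm(Q[:,:2]-[.518,-.322],axis=1)<.11]
h,e=np.histogram(near[:,2],bins=np.arange(-.01,.16,.005));print([(round(e[i]*1000),int(x)) for i,x in enumerate(h) if x>20])
t=near[(near[:,2]>.046)&(near[:,2]<.062)]; print("block-ish",rect(t[:,:2]),len(t))
b=near[(near[:,2]>.008)&(near[:,2]<.02)]; print("bar",rect(b[:,:2]),b[:,:2].min(0),b[:,:2].max(0))
for v in range(200,345,12): print(v,[(int(P[v,u,0]*1000),int(P[v,u,1]*1000),int(P[v,u,2]*1000)) for u in range(250,331,16)])
z=np.load("s2.npz"); P=cloud(z["d"],*[ __import__("plant").r.camera_info("scene")[k] for k in("mtx","pose")])
Q=P.reshape(-1,3);Q=Q[np.isfinite(Q[:,2])]
near=Q[np.linalg.norm(Q[:,:2]-[.518,-.322],axis=1)<.085]
b=near[(near[:,2]>.007)&(near[:,2]<.02)]; print("scene bar",rect(b[:,:2]))
E
python3 -c "
import cv2;i=cv2.imread('pics/w2.png')[180:360,160:440];cv2.imwrite('pics/c3.png',cv2.resize(i,None,fx=2.8,fy=2.8))"
```

```text
[(-5, 34814), (0, 9653), (5, 489), (10, 6711), (15, 160), (20, 145), (25, 148), (30, 152), (35, 176), (40, 189), (45, 200), (50, 701), (55, 130), (60, 291), (65, 300), (70, 305), (75, 175), (80, 153), (85, 184), (90, 191), (95, 296), (100, 145), (105, 51), (110, 70), (115, 67), (120, 1072), (125, 2907), (130, 4206), (135, 9959), (140, 17006), (145, 5283), (150, 4423)]
block-ish (array([ 487.8, -339.3]), array([37.7, 29.9]), 20.4) 1094
bar (array([ 521.1, -327.2]), array([110.4,  42.4]), 21.8) [ 0.46785933 -0.36666179] [ 0.57946326 -0.28701799]
200 [(519, -355, -1), (509, -359, 0), (499, -363, 0), (489, -367, 0), (479, -371, 0), (469, -374, -1)]
212 [(516, -350, 8), (507, -354, 10), (497, -358, 9), (488, -362, 9), (478, -365, 8), (466, -367, 0)]
224 [(513, -344, 13), (504, -348, 12), (495, -352, 13), (485, -355, 13), (476, -359, 13), (463, -359, 0)]
236 [(511, -337, 14), (502, -345, 24), (493, -349, 26), (484, -352, 26), (473, -352, 14), (460, -351, 0)]
248 [(508, -329, 13), (501, -345, 43), (493, -349, 45), (485, -352, 44), (470, -344, 13), (456, -343, -1)]
260 [(508, -345, 64), (501, -349, 65), (492, -346, 52), (486, -353, 62), (479, -357, 66), (452, -334, -2)]
272 [(510, -373, 130), (500, -347, 74), (489, -340, 53), (486, -352, 74), (493, -379, 128), (490, -381, 129)]
284 [(510, -373, 136), (499, -349, 88), (487, -333, 54), (486, -352, 85), (494, -379, 135), (490, -381, 136)]Traceback (most recent call last):
  File "<stdin>", line 8, in <module>
ValueError: cannot convert float NaN to integer
```

View pics/c3.png

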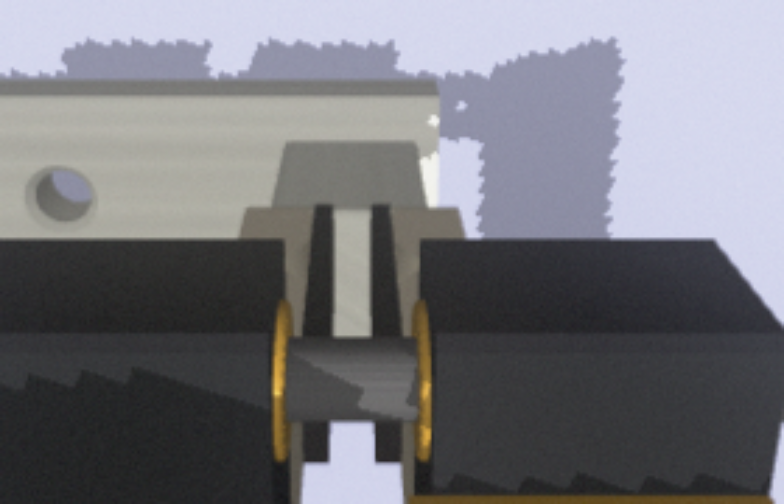

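```bash
python3 - <<'E'
from h import *
from scipy.spatial.transform import Rotation as R
for f,t,e in(("w1",[.4703,-.2991,.1797],[179.3,-.3,-68.2]),("w2",[.4893,-.3431,.0275],[-179.7,-1.3,-68.6])):
    z=np.load(f+".npz"); d,K,T=z["d"],z["K"],z["T"]; P=cloud(d,K,T); M=R.from_euler("xyz",e,degrees=True).as_matrix()
    L=(P-np.array(t))@M*1000   # tool frame mm
    print(f,"cam in tool",np.round((T[:3,3]-t)@M*1000,1))
    for w in(44,4): print("proj tips y=+-",w,np.round(proj(np.array(t)+np.array([[.0095,w/1000,.011],[.0095,-w/1000,.011]])@M.T,K,T)).tolist())
    rows=range(250,300,8); us=(180,190,196,380,390) if f=="w1" else (255,262,270,277,285,292,300,310,318)
    for v in rows: print(v,[tuple(np.round(np.nan_to_num(L[v,u],nan=-999)).astype(int)) for u in us])
E
```

```text
w1 cam in tool [  83.9    0.6 -183.9]
proj tips y=+- 44 [[356.0, 229.0], [214.0, 229.0]]
proj tips y=+- 4 [[291.0, 229.0], [278.0, 229.0]]
250 [(np.int64(-80), np.int64(-124), np.int64(178)), (np.int64(-81), np.int64(-113), np.int64(179)), (np.int64(-81), np.int64(-106), np.int64(179)), (np.int64(-82), np.int64(113), np.int64(181)), (np.int64(-82), np.int64(124), np.int64(181))]
258 [(np.int64(12), np.int64(-51), np.int64(-35)), (np.int64(11), np.int64(-47), np.int64(-33)), (np.int64(11), np.int64(-44), np.int64(-32)), (np.int64(10), np.int64(48), np.int64(-32)), (np.int64(12), np.int64(52), np.int64(-35))]
266 [(np.int64(13), np.int64(-48), np.int64(-45)), (np.int64(11), np.int64(-45), np.int64(-41)), (np.int64(8), np.int64(-44), np.int64(-35)), (np.int64(11), np.int64(45), np.int64(-41)), (np.int64(12), np.int64(49), np.int64(-44))]
274 [(np.int64(8), np.int64(-49), np.int64(-44)), (np.int64(9), np.int64(-43), np.int64(-46)), (np.int64(4), np.int64(-44), np.int64(-37)), (np.int64(8), np.int64(44), np.int64(-45)), (np.int64(10), np.int64(48), np.int64(-48))]
282 [(np.int64(11), np.i
[... 2960 characters left out ...]
int64(-63)), (np.int64(10), np.int64(-3), np.int64(-63)), (np.int64(-999), np.int64(-999), np.int64(-999)), (np.int64(-13), np.int64(4), np.int64(-26)), (np.int64(10), np.int64(6), np.int64(-63)), (np.int64(36), np.int64(7), np.int64(-106)), (np.int64(39), np.int64(8), np.int64(-111))]
298 [(np.int64(39), np.int64(-7), np.int64(-115)), (np.int64(34), np.int64(-6), np.int64(-107)), (np.int64(10), np.int64(-6), np.int64(-69)), (np.int64(9), np.int64(-3), np.int64(-69)), (np.int64(-999), np.int64(-999), np.int64(-999)), (np.int64(-18), np.int64(4), np.int64(-26)), (np.int64(9), np.int64(6), np.int64(-69)), (np.int64(34), np.int64(7), np.int64(-108)), (np.int64(38), np.int64(8), np.int64(-115))]
```

Important finding: depth and contact both put the fingertips about 27 mm *behind* the reported TCP. They rest on the block's top (54 mm) at reported z 27.5, where the text says 11 mm ahead. I'll use tip z = reported z + 27, back up, open and re-check.

```bash
python3 -m inch '[{"x":0,"y":0,"z":-0.9,"yaw":0},{"x":-0.15,"y":0,"z":-0.9,"yaw":0},{"x":-0.15,"y":0,"z":0,"yaw":0},{"x":0,"y":0,"z":0,"yaw":0},{"x":0,"y":0,"z":0,"yaw":0}]' 0.5
python3 -m inch '[{"x":0,"y":0,"z":0,"yaw":0},{"x":0,"y":0,"z":0,"yaw":0},{"x":0,"y":0,"z":0,"yaw":0},{"x":0,"y":0,"z":0,"yaw":0},{"x":0,"y":0,"z":0,"yaw":0}]'
cat >> h.py <<'E'
def carrier(P):
    Q=P.reshape(-1,3); Q=Q[np.isfinite(Q[:,2])]; near=Q[np.linalg.norm(Q[:,:2]-[.518,-.322],axis=1)<.085]
    t=near[(near[:,2]>.046)&(near[:,2]<.060)]; print("block",rect(t[:,:2]),np.median(t[:,2]),len(t))
E
python3 - <<'E'
from h import *
im,d,K,T=snap("w3"); carrier(cloud(d,K,T))
E
```

```text
time_s: 5.25
tcp_pos: [0.4853, -0.3356, 0.0732]
eef_rot: [-179.8, -1.3, -68.6]
contact_force: [0.8, 0.1, 0.1]
gripper_width: 0.0294
time_s: 5.67
tcp_pos: [0.4837, -0.3354, 0.07]
eef_rot: [-180.0, -1.1, -68.6]
contact_force: [0.6, 0.0, 1.0]
gripper_width: 0.0622
tcp [ 483.7 -335.4   69.9] [-180.    -1.1  -68.6]
block (array([ 486.8, -336.2]), array([29.9, 30.3]), 21.9) 0.053286692673708114 2116
```

Block undisturbed at (486.8,-336.2). Descending to reported z about -7.

```bash
python3 -m inch '[{"x":0.08,"y":-0.1,"z":0.9,"yaw":0},{"x":0,"y":0,"z":0.9,"yaw":0},{"x":0,"y":0,"z":0.9,"yaw":0},{"x":0,"y":0,"z":0.1,"yaw":0}]'
```

```text
time_s: 6.05
tcp_pos: [0.4897, -0.3387, -0.0002]
eef_rot: [-179.7, -1.3, -68.6]
contact_force: [-1.1, 0.2, -0.9]
gripper_width: 0.0659
```

```bash
python3 -m inch '[{"x":-0.1,"y":0.06,"z":0.15,"yaw":0},{"x":-0.03,"y":0.02,"z":0.1,"yaw":0},{"x":0,"y":0,"z":0.05,"yaw":0},{"x":0,"y":0,"z":0,"yaw":0}]' -1 50
python3 -m inch '[{"x":0,"y":0,"z":0,"yaw":0},{"x":0,"y":0,"z":0,"yaw":0},{"x":0,"y":0,"z":0,"yaw":0},{"x":0,"y":0,"z":0,"yaw":0}]'
```

```text
time_s: 6.38
tcp_pos: [0.4865, -0.3365, -0.0075]
eef_rot: [-179.8, -1.3, -68.6]
contact_force: [-0.2, -0.4, 0.2]
gripper_width: 0.0443
time_s: 6.72
tcp_pos: [0.4874, -0.3367, -0.0052]
eef_rot: [-179.7, -1.4, -68.6]
contact_force: [-0.6, 0.3, -4.8]
gripper_width: 0.0298
```

Gripped at 29.8 mm, as the block should be. Lifting and carrying it over.

```bash
python3 -m inch '[{"x":0,"y":0,"z":-0.5,"yaw":0},{"x":0,"y":0,"z":-0.8,"yaw":0},{"x":0,"y":0,"z":-0.8,"yaw":0},{"x":0,"y":0,"z":-0.5,"yaw":0},{"x":0,"y":0,"z":0,"yaw":0}]'
python3 -m inch '[{"x":-0.6,"y":-0.5,"z":0,"yaw":0.8},{"x":-0.9,"y":-0.5,"z":0,"yaw":0.8},{"x":-0.95,"y":-0.45,"z":0,"yaw":0.8},{"x":-0.97,"y":-0.4,"z":0,"yaw":0.8},{"x":-0.99,"y":-0.35,"z":0,"yaw":0.8}]'
```

```text
time_s: 7.13
tcp_pos: [0.4826, -0.3338, 0.059]
eef_rot: [180.0, -1.0, -68.7]
contact_force: [0.4, -0.0, -3.9]
gripper_width: 0.0297
time_s: 7.55
tcp_pos: [0.5062, -0.2122, 0.0537]
eef_rot: [-179.9, -0.9, -85.8]
contact_force: [1.4, 0.1, -4.1]
gripper_width: 0.03
```

```bash
python3 -m inch '[{"x":-1,"y":-0.15,"z":0,"yaw":0.9},{"x":-1,"y":-0.1,"z":0,"yaw":0.9},{"x":-1,"y":-0.05,"z":0,"yaw":0.9},{"x":-1,"y":0,"z":0,"yaw":0.9},{"x":-1,"y":0.1,"z":0,"yaw":0.6}]'
python3 -m inch '[{"x":-0.5,"y":0,"z":0,"yaw":0},{"x":0,"y":0,"z":0,"yaw":0},{"x":0,"y":0,"z":0,"yaw":0}]'
python3 - <<'E'
from h import *
im,d,K,T=snap("w4"); P=cloud(d,K,T)
Q=P.reshape(-1,3);Q=Q[np.isfinite(Q[:,2])]
n=Q[np.linalg.norm(Q[:,:2]-[.55,-.064],axis=1)<.13]
h,e=np.histogram(n[:,2],bins=np.arange(.008,.15,.006));print([(round(e[i]*1000),int(x)) for i,x in enumerate(h) if x>50])
st=n[(n[:,2]>.026)&(n[:,2]<.034)]; print("stops",len(st),rect(st[:,:2]))
c=n[(n[:,2]>.055)&(n[:,2]<.085)]; print("carrierbar",rect(c[:,:2]),np.median(c[:,2]))
E
```

```text
time_s: 7.97
tcp_pos: [0.5149, -0.0809, 0.0465]
eef_rot: [-180.0, -0.8, -103.6]
contact_force: [0.8, -0.6, -4.2]
gripper_width: 0.0296
time_s: 8.22
tcp_pos: [0.5164, -0.0638, 0.0436]
eef_rot: [179.8, -0.9, -103.6]
contact_force: [-0.1, -0.3, -4.7]
gripper_width: 0.0293
tcp [516.4 -64.   43.5] [ 179.8   -0.9 -103.6]
[(8, 395), (14, 11336), (20, 3026), (26, 182), (44, 113), (50, 708), (56, 3100), (62, 4580), (68, 304), (74, 573), (80, 685), (86, 833), (92, 703), (98, 2772), (104, 461), (110, 521), (116, 264), (122, 186), (128, 216), (134, 1960), (140, 4468)]
stops 182 (array([619.3, -92. ]), array([38., 14.]), 54.9)
carrierbar (array([542.9, -80.7]), array([ 28.7, 120.9]), 76.5) 0.06232437609959912
```

View pics/w4.png

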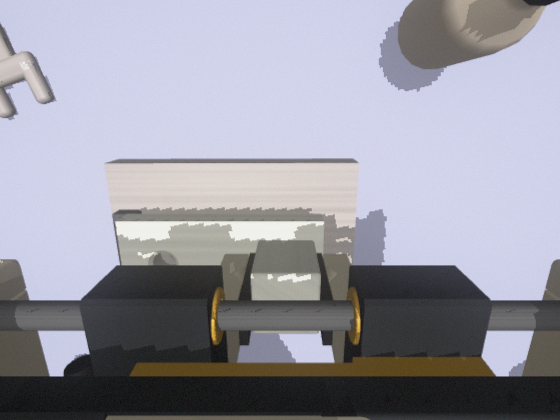

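Carrier is parallel to the jig and over it. Moving 5 mm away from the end stop and going down.

```bash
python3 -m inch '[{"x":-0.1,"y":0.15,"z":0.4,"yaw":0},{"x":0,"y":0.05,"z":0.4,"yaw":0},{"x":0,"y":0,"z":0.1,"yaw":0},{"x":0,"y":0,"z":0.05,"yaw":0}]'
```

```text
time_s: 8.6
tcp_pos: [0.511, -0.0635, 0.0183]
eef_rot: [179.8, -0.9, -103.7]
contact_force: [0.5, 0.3, -3.8]
gripper_width: 0.0298
```

```bash
python3 -m inch '[{"x":0,"y":0,"z":0.08,"yaw":0},{"x":0,"y":0,"z":0.08,"yaw":0},{"x":0,"y":0,"z":0.06,"yaw":0}]'
python3 -m inch '[{"x":0,"y":0,"z":0.04,"yaw":0},{"x":0,"y":0,"z":0,"yaw":0}]'
```

```text
time_s: 8.85
tcp_pos: [0.5113, -0.065, 0.0143]
eef_rot: [179.8, -0.9, -103.8]
contact_force: [-12.6, 8.1, 25.6]
gripper_width: 0.0296
time_s: 9.02
tcp_pos: [0.5121, -0.0653, 0.0152]
eef_rot: [180.0, -0.8, -103.8]
contact_force: [0.3, 0.3, -4.4]
gripper_width: 0.0297
```

```bash
python3 -m inch '[{"x":0,"y":-0.12,"z":0.03,"yaw":0},{"x":0,"y":-0.12,"z":0.02,"yaw":0},{"x":0,"y":-0.12,"z":0.02,"yaw":0}]'
python3 -m inch '[{"x":-0.15,"y":0,"z":0.02,"yaw":0},{"x":-0.15,"y":0,"z":0.02,"yaw":0},{"x":-0.1,"y":0,"z":0.02,"yaw":0}]'
```

```text
time_s: 9.27
tcp_pos: [0.5194, -0.0678, 0.0143]
eef_rot: [179.8, -0.9, -103.8]
contact_force: [-26.8, 16.5, 32.0]
gripper_width: 0.0295
time_s: 9.52
tcp_pos: [0.5206, -0.0611, 0.0144]
eef_rot: [179.6, -1.1, -103.9]
contact_force: [-4.7, -6.2, 7.6]
gripper_width: 0.0297
```

```bash
python3 -m inch '[{"x":-0.15,"y":-0.02,"z":0.01,"yaw":0},{"x":-0.15,"y":-0.02,"z":0.01,"yaw":0}]'
python3 -m inch '[{"x":-0.15,"y":-0.02,"z":0.01,"yaw":0},{"x":-0.12,"y":-0.02,"z":0.01,"yaw":0}]'
```

```text
time_s: 9.68
tcp_pos: [0.5215, -0.0571, 0.0147]
eef_rot: [179.4, -1.4, -104.0]
contact_force: [-6.8, -6.5, 8.6]
gripper_width: 0.0297
time_s: 9.85
tcp_pos: [0.5221, -0.054, 0.0151]
eef_rot: [179.2, -1.6, -104.2]
contact_force: [-5.3, -13.6, 7.9]
gripper_width: 0.03
```

```bash
python3 -m inch '[{"x":-0.13,"y":-0.02,"z":0,"yaw":-0.1},{"x":-0.13,"y":-0.02,"z":0,"yaw":0}]'
python3 -m inch '[{"x":-0.13,"y":-0.02,"z":0,"yaw":0},{"x":-0.13,"y":-0.02,"z":0,"yaw":0}]'
```

```text
time_s: 10.02
tcp_pos: [0.5222, -0.0538, 0.0156]
eef_rot: [179.0, -2.1, -103.8]
contact_force: [-4.1, -18.4, 3.5]
gripper_width: 0.0297
time_s: 10.18
tcp_pos: [0.5221, -0.0539, 0.0161]
eef_rot: [178.7, -2.6, -103.9]
contact_force: [-5.0, -14.4, 5.8]
gripper_width: 0.03
```

Motion stopped against the side stop, and the tool tilts with each push. Releasing to let the carrier settle.

```bash
python3 -m inch '[{"x":0,"y":0,"z":0,"yaw":0},{"x":0,"y":0,"z":0,"yaw":0},{"x":0,"y":0,"z":0,"yaw":0},{"x":0,"y":0,"z":0,"yaw":0}]' 0.0
cat >> h.py <<'E'
def jigcar(P,show=True):
    Q=P.reshape(-1,3);Q=Q[np.isfinite(Q[:,2])]
    a=np.radians(-13.6);c,s=np.cos(a),np.sin(a); D=(Q[:,:2]-[.55,-.064])*1000
    J=np.c_[c*D[:,0]+s*D[:,1],-s*D[:,0]+c*D[:,1],Q[:,2]*1000]; return J[(abs(J[:,0])<100)&(abs(J[:,1])<70)]
E
python3 - <<'E'
from h import *
im,d,K,T=snap("w5"); J=jigcar(cloud(d,K,T))
for lo,hi in((16,24),(26,31.5),(31.5,37),(66,78)):
    m=J[(J[:,2]>lo)&(J[:,2]<hi)]; print(lo,len(m),m.min(0).round(1),m.max(0).round(1),rect(m[:,:2]/1000) if len(m)>5 else "")
im,d,K,T=snap("t5","top")
E
```

```text
time_s: 10.52
tcp_pos: [0.5244, -0.0555, 0.0169]
eef_rot: [178.9, -2.7, -103.9]
contact_force: [0.9, 0.6, -0.3]
gripper_width: 0.0434
tcp [524.5 -55.5  16.9] [ 178.9   -2.7 -103.9]
16 20121 [-79.4 -55.9  16. ] [81.3 30.3 24. ] (array([  1. , -12.8]), array([ 86.2, 160.7]), 90.0)
26 1941 [-52.4 -26.1  26. ] [75.9 29.7 31.5] (array([11.5,  1.5]), array([ 51., 130.]), 87.6)
31.5 7650 [-49.3 -21.8  31.5] [71.3 26.4 37. ] (array([11. ,  2.3]), array([ 48.2, 120.6]), 89.9)
66 3646 [-63.8 -11.8  66. ] [11.9  7.3 78. ] (array([-25.9,  -2.4]), array([19. , 75.7]), 89.4)
tcp [524.3 -55.4  16.8] [ 178.9   -2.7 -103.9]
```

```bash
python3 -m inch '[{"x":0,"y":0,"z":-0.5,"yaw":0},{"x":0,"y":0,"z":-1,"yaw":0},{"x":-0.5,"y":0,"z":-1,"yaw":0},{"x":-1,"y":0,"z":-1,"yaw":0},{"x":-1,"y":0,"z":-1,"yaw":0}]'
python3 - <<'E'
from h import *
im,d,K,T=snap("w6"); J=jigcar(cloud(d,K,T))
for lo,hi in((16,23),(26,31),(31.5,37),(68,78)):
    m=J[(J[:,2]>lo)&(J[:,2]<hi)]; print(lo,len(m),m.min(0).round(1),m.max(0).round(1),rect(m[:,:2]/1000) if len(m)>5 else "")
cv2.imwrite("pics/c6.png",cv2.resize(im[:,:,::-1],None,fx=1.4,fy=1.4))
E
```

```text
time_s: 11.03
tcp_pos: [0.5383, 0.0085, 0.1244]
eef_rot: [178.2, -2.9, -104.1]
contact_force: [1.4, -0.3, -0.3]
gripper_width: 0.0438
tcp [543.2  12.5 129.8] [ 178.7   -2.7 -104. ]
16 13294 [-79.6 -56.   16.2] [80.9 54.3 22.9] (array([ 0.7, -0.9]), array([160.5, 110.3]), 0.0)
26 3400 [-64.4 -25.6  26. ] [75.7 44.3 31. ] (array([ 8.5, 20.7]), array([ 60.6, 152.3]), 74.4)
31.5 6509 [-49.2 -21.4  31.5] [72.3 42.9 36.4] (array([11.1,  9.4]), array([ 63.8, 121.5]), 88.5)
68 1866 [-44.2 -11.2  70.3] [-14.3  18.6  75.5] (array([-29.4,   3.6]), array([29.5, 29.9]), 89.2)
```

View pics/c6.png

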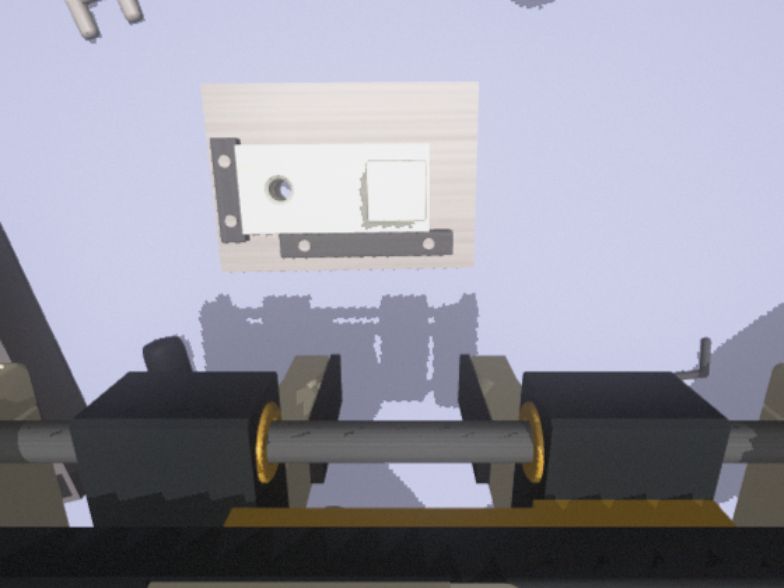

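The view shows the carrier flat at (330,188) with bar edges against the end stop (240,190) and side stop (365,243). Its hole at (280,188) shows bench through it. Depth puts the block at jig (-30.1,4.5), nominal (-30,5). I'll finish with a firm low push; first checking bottle clearance and the pin's position.

```bash
python3 - <<'E'
from h import *
for n in("top","scene"):
    im,d,K,T=load(n); P=cloud(d,K,T).reshape(-1,3); P=P[np.isfinite(P[:,2])]
    for k,c,lo,hi in(("bottle",(.42,-.165),.03,.13),("pinL",(.505,.33),.052,.1),("pinR",(.49,.26),.052,.1),("rack",(.498,.295),.033,.048)):
        m=P[(np.linalg.norm(P[:,:2]-c,axis=1)<(.06 if k=="bottle" else .04 if k!="rack" else .1))&(P[:,2]>lo)&(P[:,2]<hi)]
        print(n,k,len(m),rect(m[:,:2]) if len(m)>4 else "", m[:,2].max().round(3) if len(m) else "", (np.median(m[m[:,2]>m[:,2].max()-.03][:,:2],axis=0)*1000).round(1) if len(m) else "")
E
```

```text
top bottle 410 (array([ 398.6, -163. ]), array([41.7, 42.4]), 87.6) 0.113 [ 399.7 -161.9]
top pinL 42 (array([503.9, 329.3]), array([9.4, 8.9]), 15.8) 0.094 [503.4 327.2]
top pinR 56 (array([492.8, 259.5]), array([13.5, 14. ]), 48.4) 0.082 [492.6 257.5]
top rack 1659 (array([498.2, 295.2]), array([132.5,  59.9]), 81.0) 0.048 [497.5 294.9]
scene bottle 492 (array([ 404.1, -160.9]), array([35.9, 42.7]), 32.0) 0.113 [ 404.6 -161.6]
scene pinL 68 (array([506.2, 328.9]), array([9.8, 7.6]), 79.8) 0.093 [506.8 328.3]
scene pinR 75 (array([493.9, 259.8]), array([14.5, 13.8]), 23.4) 0.078 [497.4 259.5]
scene rack 1496 (array([498.2, 294.9]), array([130. ,  65.4]), 80.9) 0.048 [504.1 296.8]
```

```bash
python3 -m inch '[{"x":0,"y":0.5,"z":0,"yaw":-1},{"x":0,"y":0.5,"z":0,"yaw":-1},{"x":0,"y":0,"z":0,"yaw":-1},{"x":0,"y":0,"z":0,"yaw":-1},{"x":0,"y":0,"z":0,"yaw":-1}]' -1 30
python3 -m inch '[{"x":0,"y":0,"z":0,"yaw":-1},{"x":0,"y":0,"z":0,"yaw":-1},{"x":0,"y":0,"z":0,"yaw":-1},{"x":0,"y":0,"z":0,"yaw":-1},{"x":0,"y":0,"z":0,"yaw":-1}]'
python3 -m inch '[{"x":0,"y":0,"z":0,"yaw":-1},{"x":0,"y":0,"z":0,"yaw":-1},{"x":0,"y":0,"z":0,"yaw":-1},{"x":0,"y":0,"z":0,"yaw":-1},{"x":0,"y":0,"z":0,"yaw":-1}]'
```

```text
time_s: 11.5
tcp_pos: [0.522, 0.0237, 0.1347]
eef_rot: [178.4, -1.9, -82.9]
contact_force: [0.1, 0.6, -0.0]
gripper_width: 0.0158
time_s: 11.92
tcp_pos: [0.5228, 0.0259, 0.1353]
eef_rot: [178.0, -1.1, -61.7]
contact_force: [-0.8, -1.1, 0.0]
gripper_width: 0.0005
time_s: 12.33
tcp_pos: [0.5235, 0.0277, 0.1355]
eef_rot: [177.9, -0.4, -40.5]
contact_force: [0.2, -0.1, 0.1]
gripper_width: 0.0004
```

```bash
python3 -m inch '[{"x":0,"y":0.8,"z":0,"yaw":-1},{"x":0,"y":0.8,"z":0,"yaw":-1},{"x":0,"y":0.8,"z":0,"yaw":-1},{"x":0,"y":0.5,"z":0,"yaw":-1},{"x":0,"y":0,"z":0,"yaw":-1}]'
python3 -m inch '[{"x":0,"y":0,"z":0,"yaw":-1},{"x":0,"y":0,"z":0,"yaw":-0.4},{"x":0,"y":0,"z":0,"yaw":0}]'
```

```text
time_s: 12.75
tcp_pos: [0.4818, -0.0313, 0.1378]
eef_rot: [178.0, 0.4, -19.2]
contact_force: [0.6, 0.2, -0.3]
gripper_width: 0.0005
time_s: 13.0
tcp_pos: [0.4817, -0.0315, 0.1384]
eef_rot: [178.1, 0.5, -13.1]
contact_force: [-0.6, 0.6, 0.0]
gripper_width: 0.0005
```

```bash
python3 -m inch '[{"x":0.1,"y":0.2,"z":0.9,"yaw":0},{"x":0.1,"y":0.15,"z":0.9,"yaw":0},{"x":0,"y":0,"z":0.9,"yaw":0},{"x":0,"y":0,"z":0.9,"yaw":0},{"x":0,"y":0,"z":0.6,"yaw":0}]'
python3 -m inch '[{"x":0,"y":0,"z":0.3,"yaw":0},{"x":0,"y":0,"z":0,"yaw":0}]'
```

```text
time_s: 13.42
tcp_pos: [0.4891, -0.0422, 0.0352]
eef_rot: [178.5, -0.2, -13.3]
contact_force: [-0.2, -0.1, 0.6]
gripper_width: 0.0004
time_s: 13.58
tcp_pos: [0.4872, -0.0426, 0.0244]
eef_rot: [178.4, 0.0, -13.4]
contact_force: [-0.5, 0.0, 0.5]
gripper_width: 0.0004
```

```bash
python3 -m inch '[{"x":-0.05,"y":0,"z":0.6,"yaw":0},{"x":0,"y":0.05,"z":0.35,"yaw":0},{"x":0,"y":0,"z":0.05,"yaw":0}]'
python3 -m inch '[{"x":0.15,"y":0,"z":0,"yaw":0},{"x":0.15,"y":0,"z":0,"yaw":0},{"x":0.15,"y":0,"z":0,"yaw":0}]'
```

```text
time_s: 13.83
tcp_pos: [0.4877, -0.0434, 0.0005]
eef_rot: [178.4, -0.1, -13.4]
contact_force: [-1.3, 0.4, 0.3]
gripper_width: 0.0006
time_s: 14.08
tcp_pos: [0.493, -0.0462, 0.0008]
eef_rot: [178.3, 0.4, -13.5]
contact_force: [-23.0, 18.1, 14.5]
gripper_width: 0.0008
```

Firm contact (about 25 N) with the finger at jig X -60.3, exactly home. Next, a push on the -y side toward the side stop.

```bash
python3 -m inch '[{"x":-0.3,"y":0,"z":-0.3,"yaw":0},{"x":0,"y":0,"z":-1,"yaw":0},{"x":0,"y":0,"z":-1,"yaw":0},{"x":0.6,"y":0.4,"z":-0.2,"yaw":0},{"x":1,"y":0.9,"z":0,"yaw":0}]'
python3 -m inch '[{"x":1,"y":0.9,"z":0,"yaw":0},{"x":0.4,"y":0.2,"z":0,"yaw":0},{"x":0,"y":0,"z":0,"yaw":0}]'
```

```text
time_s: 14.5
tcp_pos: [0.5175, -0.0817, 0.071]
eef_rot: [178.3, 0.4, -13.3]
contact_force: [1.1, 1.5, -0.4]
gripper_width: 0.0006
time_s: 14.75
tcp_pos: [0.553, -0.1207, 0.0782]
eef_rot: [178.5, -0.3, -13.3]
contact_force: [0.3, 0.1, 0.4]
gripper_width: 0.0003
```

```bash
python3 -m inch '[{"x":-0.5,"y":0,"z":0.9,"yaw":0},{"x":0,"y":0,"z":0.9,"yaw":0},{"x":0,"y":0,"z":0.9,"yaw":0},{"x":0,"y":0,"z":0.3,"yaw":0},{"x":0,"y":0,"z":0,"yaw":0}]'
python3 -m inch '[{"x":0,"y":-0.2,"z":0,"yaw":0},{"x":0,"y":-0.2,"z":0,"yaw":0},{"x":0,"y":-0.15,"z":0,"yaw":0}]'
```

```text
time_s: 15.17
tcp_pos: [0.5449, -0.12, 0.0073]
eef_rot: [178.7, -0.9, -13.4]
contact_force: [-0.5, -0.3, 0.6]
gripper_width: 0.0007
time_s: 15.42
tcp_pos: [0.5494, -0.1054, 0.0097]
eef_rot: [178.7, -1.0, -13.4]
contact_force: [-0.9, 0.6, -0.5]
gripper_width: 0.0006
```

```bash
python3 -m inch '[{"x":0,"y":0.3,"z":0,"yaw":0},{"x":0,"y":0.2,"z":0.2,"yaw":0},{"x":0,"y":0,"z":0.25,"yaw":0},{"x":0,"y":-0.1,"z":0.05,"yaw":0}]'
python3 -m inch '[{"x":0,"y":-0.2,"z":0.05,"yaw":0},{"x":0,"y":-0.15,"z":0.05,"yaw":0},{"x":0,"y":-0.12,"z":0.03,"yaw":0}]'
```

```text
time_s: 15.75
tcp_pos: [0.5503, -0.1144, 0.0003]
eef_rot: [178.8, -1.4, -13.2]
contact_force: [-0.4, 0.2, -0.3]
gripper_width: 0.0004
time_s: 16.0
tcp_pos: [0.5526, -0.103, -0.0041]
eef_rot: [178.8, -1.3, -13.3]
contact_force: [-4.3, -11.0, 9.6]
gripper_width: 0.0007
```

```bash
python3 -m inch '[{"x":0,"y":-0.15,"z":0,"yaw":0},{"x":0,"y":-0.15,"z":0,"yaw":0}]'
```

```text
time_s: 16.17
tcp_pos: [0.5521, -0.1027, -0.0036]
eef_rot: [178.1, -1.1, -13.2]
contact_force: [3.8, -34.7, 0.8]
gripper_width: 0.0004
```

Pushed with 35 N and no movement, so it's snug. On to the pin; on the way I'll press the closed fingers on the fixed rack's far end to take out the tool lean picked up in pushing.

```bash
python3 -m inch '[{"x":0,"y":0.3,"z":-0.3,"yaw":0},{"x":0,"y":0,"z":-1,"yaw":0},{"x":0,"y":0,"z":-1,"yaw":0},{"x":0,"y":0,"z":-1,"yaw":0},{"x":0,"y":0,"z":-1,"yaw":0}]'
python3 -m inch '[{"x":-0.23,"y":-0.97,"z":-0.3,"yaw":1},{"x":-0.3,"y":-0.96,"z":-0.2,"yaw":1},{"x":-0.36,"y":-0.93,"z":0,"yaw":1},{"x":-0.42,"y":-0.9,"z":0,"yaw":1},{"x":-0.48,"y":-0.87,"z":0,"yaw":1}]'
python3 -m inch '[{"x":-0.54,"y":-0.84,"z":0,"yaw":1},{"x":-0.6,"y":-0.8,"z":0,"yaw":1},{"x":-0.66,"y":-0.75,"z":0,"yaw":1},{"x":-0.7,"y":-0.7,"z":0,"yaw":1},{"x":-0.75,"y":-0.66,"z":0,"yaw":1}]'
```

```text
time_s: 16.58
tcp_pos: [0.544, -0.1083, 0.1012]
eef_rot: [177.7, -0.3, -13.3]
contact_force: [0.8, 0.2, -0.7]
gripper_width: 0.0007
time_s: 17.0
tcp_pos: [0.549, 0.0199, 0.1175]
eef_rot: [178.5, -1.6, -34.3]
contact_force: [0.6, -0.4, -0.1]
gripper_width: 0.0007
time_s: 17.42
tcp_pos: [0.5519, 0.153, 0.1136]
eef_rot: [179.3, -2.0, -55.3]
contact_force: [0.7, -0.2, -0.6]
gripper_width: 0.0004
```

```bash
python3 -m inch '[{"x":-0.82,"y":-0.4,"z":0,"yaw":1},{"x":-0.85,"y":-0.35,"z":0,"yaw":1},{"x":-0.88,"y":-0.28,"z":0,"yaw":1},{"x":-0.92,"y":-0.2,"z":0,"yaw":1},{"x":-0.95,"y":-0.12,"z":0,"yaw":1}]'
python3 -m inch '[{"x":-0.96,"y":-0.1,"z":0,"yaw":1},{"x":-0.97,"y":0,"z":0,"yaw":1},{"x":-0.9,"y":0.1,"z":0,"yaw":1},{"x":-0.7,"y":0.1,"z":0,"yaw":1},{"x":0,"y":0,"z":0,"yaw":0.9}]'
```

```text
time_s: 17.83
tcp_pos: [0.5316, 0.2763, 0.1086]
eef_rot: [-180.0, -2.1, -76.2]
contact_force: [0.9, 0.6, 0.0]
gripper_width: 0.0004
time_s: 18.25
tcp_pos: [0.5134, 0.3742, 0.1042]
eef_rot: [-179.2, -2.0, -96.6]
contact_force: [-0.3, 0.1, -0.4]
gripper_width: 0.0005
```

```bash
python3 -m inch '[{"x":-0.5,"y":0,"z":0.8,"yaw":0.3},{"x":-0.3,"y":0,"z":0.9,"yaw":0.3},{"x":0,"y":0,"z":0.9,"yaw":0},{"x":0,"y":0,"z":0.9,"yaw":0},{"x":0,"y":0,"z":0.7,"yaw":0}]'
python3 -m inch '[{"x":0.2,"y":0,"z":0.2,"yaw":0},{"x":0.2,"y":0,"z":0,"yaw":0},{"x":0.2,"y":0,"z":0,"yaw":0}]'
```

```text
time_s: 18.67
tcp_pos: [0.5176, 0.3996, -0.0002]
eef_rot: [-178.8, -1.4, -99.1]
contact_force: [0.2, 0.4, 0.2]
gripper_width: 0.0003
time_s: 18.92
tcp_pos: [0.5126, 0.3829, -0.0097]
eef_rot: [-179.0, -1.8, -99.0]
contact_force: [-0.5, -0.0, 0.8]
gripper_width: 0.0002
```

```bash
python3 -m inch '[{"x":0.2,"y":0,"z":0,"yaw":0},{"x":0.2,"y":0,"z":0,"yaw":0},{"x":0.15,"y":0,"z":0,"yaw":0}]'
python3 -m inch '[{"x":0.15,"y":0,"z":0,"yaw":0},{"x":0.15,"y":0,"z":0,"yaw":0}]'
```

```text
time_s: 19.17
tcp_pos: [0.5111, 0.3686, -0.0063]
eef_rot: [-178.9, -1.6, -99.0]
contact_force: [-0.1, -0.4, -0.1]
gripper_width: 0.0003
time_s: 19.33
tcp_pos: [0.5127, 0.3686, -0.0036]
eef_rot: [-178.6, -0.6, -99.0]
contact_force: [-0.3, 12.1, -7.9]
gripper_width: 0.0004
```

```bash
python3 -m inch '[{"x":0.12,"y":0,"z":0,"yaw":0}]'
python3 -m inch '[{"x":-0.4,"y":0,"z":-0.2,"yaw":0},{"x":-0.2,"y":0,"z":-0.9,"yaw":0},{"x":0,"y":0,"z":-1,"yaw":0},{"x":0,"y":0,"z":-1,"yaw":0},{"x":0.3,"y":0,"z":-0.9,"yaw":0}]' 0.0
```

```text
time_s: 19.42
tcp_pos: [0.5133, 0.3688, -0.0023]
eef_rot: [-178.5, -0.3, -99.0]
contact_force: [-0.4, 6.6, -4.3]
gripper_width: 0.0005
time_s: 19.83
tcp_pos: [0.5112, 0.3775, 0.101]
eef_rot: [-178.6, -0.5, -99.0]
contact_force: [1.1, 0.5, 0.6]
gripper_width: 0.0279
```

Lean mostly gone. Measuring the pin with the wrist camera.

```bash
cat >> h.py <<'E'
def blob(P,c,rad,lo,hi):
    Q=P.reshape(-1,3);Q=Q[np.isfinite(Q[:,2])]; m=Q[(np.linalg.norm(Q[:,:2]-c,axis=1)<rad)&(Q[:,2]>lo)&(Q[:,2]<hi)]
    (x,y),r=cv2.minEnclosingCircle((m[:,:2]*1000).astype(np.float32)); print(len(m),rect(m[:,:2]),"circ",round(x,1),round(y,1),round(r,1),"zmax",m[:,2].max().round(4),"med",np.median(m,axis=0).round(4)); return m
E
python3 - <<'E'
from h import *
im,d,K,T=snap("w7"); P=cloud(d,K,T)
print("top");blob(P,(.505,.329),.025,.084,.097)
print("spindle");m=blob(P,(.505,.329),.025,.055,.097)
print("collar");blob(P,(.505,.329),.025,.0435,.049)
print("thick");blob(P,(.494,.26),.025,.055,.097)
E
```

```text
tcp [512.7 377.7 106.3] [-178.4   -0.2  -99. ]
top
219 (array([504.2, 328.6]), array([9.4, 9.9]), 7.8) circ 504.4 328.6 5.0 zmax 0.0919 med [0.5041 0.328  0.0893]
spindle
301 (array([504.3, 328.5]), array([9.6, 9.8]), 0.9) circ 504.4 328.6 5.1 zmax 0.0919 med [0.5038 0.3268 0.0881]
collar
691 (array([504.6, 328.7]), array([25., 25.]), 81.5) circ 504.5 328.5 12.9 zmax 0.0489 med [0.5021 0.3256 0.0455]
thick
653 (array([493.3, 259.9]), array([14.5, 14.6]), 31.8) circ 493.4 259.6 7.6 zmax 0.0773 med [0.4933 0.2611 0.0746]
```

```bash
python3 -m inch '[{"x":0.7,"y":0.02,"z":0,"yaw":0},{"x":0.7,"y":0.02,"z":0,"yaw":0},{"x":0.45,"y":0,"z":0,"yaw":0},{"x":0.05,"y":0,"z":0,"yaw":0},{"x":0,"y":0,"z":0,"yaw":0}]'
```

```text
time_s: 20.3
tcp_pos: [0.5057, 0.3297, 0.1132]
eef_rot: [-178.1, 0.2, -99.0]
contact_force: [-0.4, 0.2, -0.2]
gripper_width: 0.0438
```

```bash
python3 -m inch '[{"x":0.04,"y":0.1,"z":0.9,"yaw":0},{"x":0,"y":0.02,"z":0.9,"yaw":0},{"x":0,"y":0,"z":0.9,"yaw":0},{"x":0,"y":0,"z":0.7,"yaw":0},{"x":0,"y":0,"z":0.1,"yaw":0}]'
```

```text
time_s: 20.72
tcp_pos: [0.5076, 0.3306, 0.0239]
eef_rot: [-177.9, 0.4, -99.0]
contact_force: [-0.8, -0.2, -1.1]
gripper_width: 0.0438
```

Tip about 51 mm, around the spindle. Closing.

```bash
python3 -m inch '[{"x":0.05,"y":0.03,"z":0.05,"yaw":0},{"x":0,"y":0,"z":0.03,"yaw":0},{"x":0,"y":0,"z":0,"yaw":0},{"x":0,"y":0,"z":0,"yaw":0}]' -1 40
python3 -m inch '[{"x":0,"y":0,"z":0,"yaw":0},{"x":0,"y":0,"z":0,"yaw":0},{"x":0,"y":0,"z":0,"yaw":0}]'
```

```text
time_s: 21.05
tcp_pos: [0.507, 0.3298, 0.0215]
eef_rot: [-177.9, 0.3, -99.0]
contact_force: [0.4, -0.3, 0.0]
gripper_width: 0.0226
time_s: 21.3
tcp_pos: [0.5079, 0.331, 0.024]
eef_rot: [-177.8, 0.5, -99.0]
contact_force: [0.3, -0.5, -1.3]
gripper_width: 0.0092
```

```bash
python3 -m inch '[{"x":0,"y":-0.15,"z":0,"yaw":0},{"x":0,"y":-0.15,"z":0,"yaw":0},{"x":0,"y":-0.15,"z":0,"yaw":0}]'
python3 -m inch '[{"x":0,"y":-0.15,"z":0,"yaw":0},{"x":0,"y":-0.15,"z":0,"yaw":0}]'
```

```text
time_s: 21.55
tcp_pos: [0.5099, 0.3289, 0.0236]
eef_rot: [-178.5, 0.3, -99.2]
contact_force: [-24.0, 10.6, 10.4]
gripper_width: 0.0094
time_s: 21.72
tcp_pos: [0.5096, 0.3293, 0.0236]
eef_rot: [-179.1, 0.3, -99.3]
contact_force: [-20.8, 8.6, 9.5]
gripper_width: 0.0096
```

```bash
python3 -m inch '[{"x":0,"y":-0.15,"z":0,"yaw":0},{"x":0,"y":-0.15,"z":0,"yaw":0}]'
python3 -m inch '[{"x":0,"y":0.12,"z":0,"yaw":0},{"x":0,"y":0,"z":-0.3,"yaw":0},{"x":0,"y":0,"z":-0.9,"yaw":0},{"x":0,"y":0,"z":-0.9,"yaw":0},{"x":0,"y":0,"z":-0.8,"yaw":0}]'
python3 -m inch '[{"x":0,"y":0,"z":-0.3,"yaw":0},{"x":0,"y":0,"z":0,"yaw":0}]'
```

```text
time_s: 21.88
tcp_pos: [0.5093, 0.3296, 0.0235]
eef_rot: [-179.7, 0.3, -99.3]
contact_force: [-19.8, 6.1, 7.0]
gripper_width: 0.0089
time_s: 22.3
tcp_pos: [0.503, 0.3282, 0.0954]
eef_rot: [-180.0, -0.2, -99.3]
contact_force: [1.2, 0.9, -1.2]
gripper_width: 0.0088
time_s: 22.47
tcp_pos: [0.5059, 0.3297, 0.1089]
eef_rot: [-179.7, 0.2, -99.3]
contact_force: [-0.8, 0.4, -0.7]
gripper_width: 0.009
```

Pin gripped and tool upright within 0.3°. Measuring the held pin in the tool frame, and the carrier hole from the last jig view.

```bash
cat >> h.py <<'E'
def toolpts(P):
    from plant import r; from scipy.spatial.transform import Rotation as R
    s=r.get_state(); M=R.from_euler("xyz",s["eef_rot"],degrees=True).as_matrix(); return (P-s["tcp_pos"])@M*1000
E
python3 - <<'E'
from h import *
z=np.load("w6.npz"); im,d,K,T=z["im"],z["d"],z["K"],z["T"]; P=cloud(d,K,T)
sub=im[110:160,170:230].astype(np.uint8); g=cv2.cvtColor(sub,cv2.COLOR_RGB2GRAY)
for th in(150,180,205):
    m=(g<th).astype(np.uint8); cs,_=cv2.findContours(m,cv2.RETR_EXTERNAL,cv2.CHAIN_APPROX_NONE)
    for c in cs:
        (x,y),r=cv2.minEnclosingCircle(c)
        if 4<r<12 and cv2.contourArea(c)>40: print(th,x+170,y+110,r,cv2.contourArea(c), "world@34",ray([[x+170,y+110]],K,T,.034)[0].round(4))
im,d,K,T=snap("w8"); P=cloud(d,K,T); L=toolpts(P); ok=np.isfinite(L[...,2])&(abs(L[...,1])<16)&(abs(L[...,0])<18)&(L[...,2]>-26)&(L[...,2]<40)
q=L[ok]; 
for lo in range(-26,30,4):
    m=q[(q[:,2]>=lo)&(q[:,2]<lo+4)]
    if len(m)>3: print(lo,len(m),"x",m[:,0].min().round(1),m[:,0].max().round(1),"y",m[:,1].min().round(1),m[:,1].max().round(1),"ymid",((m[:,1].min()+m[:,1].max())/2).round(1))
E
```

```text
150 198.8451328277588 135.2610626220703 7.91693115234375 106.0 world@34 [ 0.5874 -0.0692  0.034 ]
180 200.0 134.0 9.219644546508789 142.0 world@34 [ 0.5862 -0.0699  0.034 ]
205 198.08064460754395 134.43548393249512 9.605341911315918 199.0 world@34 [ 0.5878 -0.07    0.034 ]
tcp [505.9 329.6 108.3] [-179.7    0.2  -99.3]
-26 527 x 3.6 15.3 y -11.1 11.7 ymid 0.3
-22 118 x 6.3 15.3 y -11.3 12.4 ymid 0.6
-18 26 x 6.4 15.1 y -11.6 11.9 ymid 0.2
2 25 x 4.9 7.1 y -3.8 3.6 ymid -0.1
6 33 x 5.1 7.5 y -3.8 4.2 ymid 0.2
10 8 x 2.4 7.1 y -4.5 4.9 ymid 0.2
```

Held pin: axis at tool x about +2.2, y about 0.2 mm, vertical. Hole at about (587.5,-69.5). Travelling.

```bash
python3 -m inch '[{"x":0.6,"y":-0.25,"z":0,"yaw":0},{"x":1,"y":-0.38,"z":0,"yaw":0},{"x":1,"y":-0.38,"z":0,"yaw":0},{"x":1,"y":-0.38,"z":0,"yaw":0},{"x":1,"y":-0.38,"z":0,"yaw":0}]'
python3 -m inch '[{"x":1,"y":-0.38,"z":0,"yaw":0},{"x":1,"y":-0.38,"z":0,"yaw":0},{"x":1,"y":-0.38,"z":0,"yaw":0},{"x":1,"y":-0.38,"z":0,"yaw":0},{"x":1,"y":-0.38,"z":0,"yaw":0}]'
python3 -m inch '[{"x":1,"y":-0.38,"z":0,"yaw":0},{"x":1,"y":-0.38,"z":0,"yaw":0},{"x":0.6,"y":-0.25,"z":0,"yaw":0},{"x":0,"y":0,"z":0,"yaw":0}]'
```

```text
time_s: 22.93
tcp_pos: [0.5296, 0.206, 0.1024]
eef_rot: [-179.9, -0.0, -99.0]
contact_force: [0.4, -0.5, -1.1]
gripper_width: 0.0088
time_s: 23.35
tcp_pos: [0.5533, 0.0639, 0.0955]
eef_rot: [179.6, -0.4, -99.0]
contact_force: [0.3, 0.4, -0.7]
gripper_width: 0.009
time_s: 23.68
tcp_pos: [0.5645, -0.015, 0.0897]
eef_rot: [179.1, -0.6, -99.3]
contact_force: [-0.8, -0.7, -1.6]
gripper_width: 0.009
```

```bash
cat >> h.py <<'E'
def hole(im,K,T,guess,h,rr=40):
    u,v=proj(np.array([guess[0],guess[1],h]),K,T)[0].astype(int); print("guess px",u,v)
    g=cv2.cvtColor(np.ascontiguousarray(im[v-rr:v+rr,u-rr:u+rr]),cv2.COLOR_RGB2GRAY)
    for th in(130,160,190):
        cs,_=cv2.findContours((g<th).astype(np.uint8),cv2.RETR_EXTERNAL,cv2.CHAIN_APPROX_NONE)
        for c in cs:
            if 60<cv2.contourArea(c)<2500:
                (x,y),r=cv2.minEnclosingCircle(c); mx,my,w,hh=cv2.boundingRect(c); p=ray([[mx+(w-1)/2+u-rr,my+(hh-1)/2+v-rr]],K,T,h)[0]
                print(th,"px",mx+w/2+u-rr,my+hh/2+v-rr,"box",w,hh,"w",p[:2].round(4))
def held(P):
    L=toolpts(P); q=L[np.isfinite(L[...,2])&(abs(L[...,1])<16)&(abs(L[...,0])<18)&(L[...,2]>-26)&(L[...,2]<22)]
    for lo in range(-26,20,4):
        m=q[(q[:,2]>=lo)&(q[:,2]<lo+4)]
        if len(m)>5: print(lo,len(m),"xmax",m[:,0].max().round(1),"ymid",((m[:,1].min()+m[:,1].max())/2).round(1),"w",np.ptp(m[:,1]).round(1))
E
python3 - <<'E'
from h import *
im,d,K,T=snap("w9"); P=cloud(d,K,T); hole(im,K,T,(.5875,-.0695),.034); held(P)
J=jigcar(P); m=J[(J[:,2]>70)&(J[:,2]<77)&(J[:,0]<-10)&(J[:,0]>-50)&(abs(J[:,1])<25)]; print("block jig",m.min(0).round(1),m.max(0).round(1),rect(m[:,:2]/1000))
m=J[(J[:,2]>15)&(J[:,2]<23)]; print("plate",rect(m[:,:2]/1000))
E
python3 -c "
import cv2;i=cv2.imread('pics/w9.png');cv2.imwrite('pics/c9.png',cv2.resize(i[80:380,100:420],None,fx=2,fy=2))"
```

```text
tcp [564.  -14.3  89.4] [179.1  -0.6 -99.3]
guess px 239 152
130 px 205.0 151.5 box 12 79 w [ 0.6118 -0.075 ]
160 px 241.0 154.5 box 18 17 w [ 0.587  -0.0687]
160 px 205.5 152.0 box 13 80 w [ 0.6115 -0.0746]
190 px 241.0 153.0 box 18 20 w [ 0.5868 -0.0697]
190 px 205.5 152.0 box 13 80 w [ 0.6115 -0.0746]
-26 505 xmax 16.0 ymid -0.1 w 22.3
-22 149 xmax 16.1 ymid -0.1 w 23.8
-18 25 xmax 15.9 ymid 0.2 w 22.3
2 23 xmax 8.0 ymid -0.7 w 7.3
6 34 xmax 8.6 ymid -0.1 w 8.7
10 8 xmax 8.0 ymid 1.5 w 5.6
block jig [-45.2 -10.9  70. ] [-14.6  19.4  75.8] (array([-29.9,   4.3]), array([30.3, 30.5]), 90.0)
plate (array([ 0.6, -0.6]), array([160.7, 110.4]), 0.0)
```

View pics/c9.png

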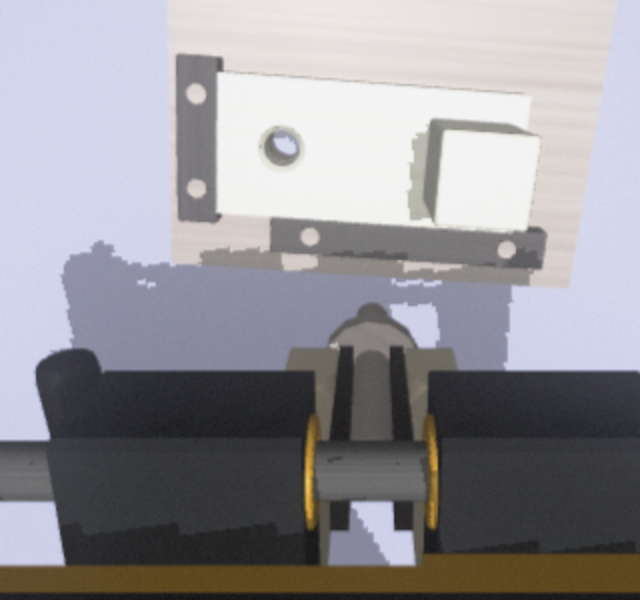

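```bash
python3 -m inch '[{"x":0.6,"y":-0.4,"z":0,"yaw":0},{"x":0.6,"y":-0.4,"z":0.2,"yaw":0},{"x":0.5,"y":-0.35,"z":0.2,"yaw":0},{"x":0.1,"y":-0.05,"z":0,"yaw":0},{"x":0,"y":0,"z":0,"yaw":0}]'
```

```text
time_s: 24.15
tcp_pos: [0.5837, -0.0645, 0.0747]
eef_rot: [178.8, -0.7, -99.3]
contact_force: [-0.7, -0.1, -1.0]
gripper_width: 0.0092
```

```bash
python3 -m inch '[{"x":0.05,"y":-0.18,"z":0.3,"yaw":0},{"x":0,"y":-0.02,"z":0.3,"yaw":0},{"x":0,"y":0,"z":0.1,"yaw":0}]'
python3 - <<'E'
from h import *
im,d,K,T=snap("w10"); P=cloud(d,K,T); held(P)
u=proj(np.array([.5872,-.0693,.034]),K,T)[0]; print(u)
cv2.imwrite("pics/c10.png",cv2.resize(im[130:330,180:400,::-1],None,fx=3,fy=3))
E
```

```text
time_s: 24.4
tcp_pos: [0.5877, -0.065, 0.0555]
eef_rot: [178.8, -0.7, -99.3]
contact_force: [0.2, -0.2, -1.0]
gripper_width: 0.0091
tcp [587.5 -64.9  55.3] [178.7  -0.7 -99.3]
-26 484 xmax 15.0 ymid 0.1 w 22.8
-22 159 xmax 15.3 ymid 0.4 w 23.8
-18 36 xmax 15.3 ymid 0.3 w 22.9
2 18 xmax 7.7 ymid 0.1 w 5.5
6 36 xmax 7.6 ymid 0.4 w 8.7
10 13 xmax 7.2 ymid 0.0 w 8.1
18 660 xmax 18.0 ymid -0.1 w 31.7
[284.10627931 229.42080704]
```

View pics/c10.png

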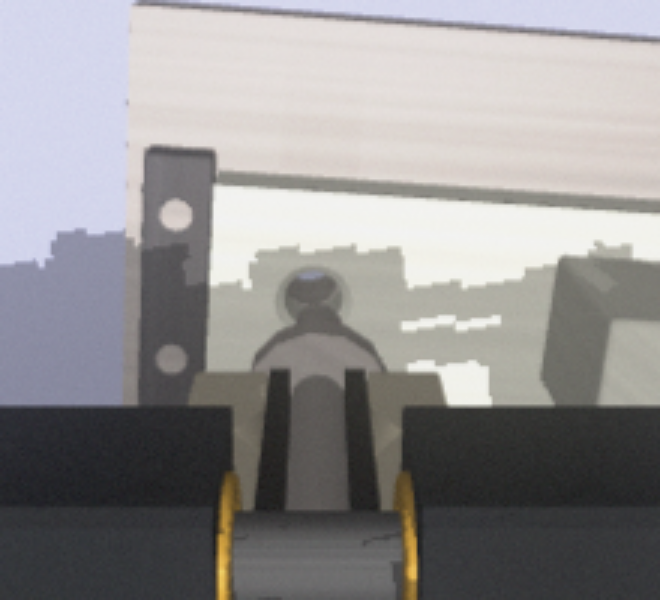

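The view shows hole at crop (313,300) and pin axis at column 318. I need about +2.1 mm tool x and -0.85 mm tool y, which agrees with the depth numbers. Correct, then enter slowly.

```bash
python3 -m inch '[{"x":0.085,"y":-0.035,"z":0,"yaw":0},{"x":0,"y":0,"z":0.1,"yaw":0},{"x":0,"y":0,"z":0.1,"yaw":0}]'
```

```text
time_s: 24.7
tcp_pos: [0.5879, -0.0661, 0.0501]
eef_rot: [178.7, -0.7, -99.1]
contact_force: [-0.1, -0.1, -1.2]
gripper_width: 0.009
```

```bash
python3 -m inch '[{"x":0.05,"y":-0.01,"z":0.12,"yaw":0},{"x":0.01,"y":-0.01,"z":0.15,"yaw":0},{"x":0,"y":-0.01,"z":0.15,"yaw":0}]'
```

```text
time_s: 24.95
tcp_pos: [0.5886, -0.0676, 0.0395]
eef_rot: [178.8, -0.7, -99.1]
contact_force: [1.3, -0.1, -1.3]
gripper_width: 0.0091
```

```bash
python3 -m inch '[{"x":-0.02,"y":0.01,"z":0.15,"yaw":0},{"x":0,"y":-0.01,"z":0.15,"yaw":0},{"x":0,"y":-0.01,"z":0.15,"yaw":0}]'
```

```text
time_s: 25.2
tcp_pos: [0.5887, -0.0673, 0.027]
eef_rot: [178.8, -0.7, -99.1]
contact_force: [-0.8, 0.5, -0.6]
gripper_width: 0.0092
```

```bash
python3 -m inch '[{"x":0,"y":0,"z":0.15,"yaw":0},{"x":0,"y":0,"z":0.1,"yaw":0}]'
python3 -m inch '[{"x":0,"y":0,"z":0.1,"yaw":0},{"x":0,"y":0,"z":0.06,"yaw":0}]'
```

```text
time_s: 25.37
tcp_pos: [0.5883, -0.0674, 0.0196]
eef_rot: [178.8, -0.7, -99.1]
contact_force: [-0.8, -0.2, -0.3]
gripper_width: 0.0091
time_s: 25.53
tcp_pos: [0.5883, -0.0677, 0.0168]
eef_rot: [178.8, -0.7, -99.1]
contact_force: [-11.0, 3.9, 31.5]
gripper_width: 0.0089
```

Collar seated (31 N at the expected depth). Releasing and backing up.

```bash
python3 -m inch '[{"x":0,"y":0,"z":0,"yaw":0},{"x":0,"y":0,"z":0,"yaw":0},{"x":0,"y":0,"z":0,"yaw":0},{"x":0,"y":0,"z":0,"yaw":0}]' -0.2
python3 -m inch '[{"x":0,"y":0,"z":-0.8,"yaw":0},{"x":0,"y":0,"z":-0.9,"yaw":0},{"x":0,"y":0,"z":-0.9,"yaw":0},{"x":-0.5,"y":0,"z":-0.9,"yaw":0},{"x":-1,"y":0,"z":-0.5,"yaw":0}]'
python3 -m inch '[{"x":-1,"y":0,"z":0,"yaw":0},{"x":-0.5,"y":0,"z":0,"yaw":0},{"x":0,"y":0,"z":0,"yaw":0}]' 0.4
python3 - <<'E'
from h import *
im,d,K,T=snap("w11"); P=cloud(d,K,T)
print("spindle");blob(P,(.587,-.069),.02,.05,.1);print("pintop");blob(P,(.587,-.069),.02,.078,.1)
print("collar");m=blob(P,(.587,-.069),.02,.0375,.044);print(np.median(m[:,2]))
J=jigcar(P); m=J[(J[:,2]>70)&(J[:,2]<77)&(J[:,0]<-10)&(J[:,0]>-50)&(abs(J[:,1])<25)]; print("block jig",rect(m[:,:2]/1000))
m=J[(J[:,2]>15)&(J[:,2]<23)]; print("plate",rect(m[:,:2]/1000))
E
```

```text
time_s: 25.87
tcp_pos: [0.5894, -0.0676, 0.0181]
eef_rot: [178.9, -0.7, -99.0]
contact_force: [0.2, -0.2, -0.1]
gripper_width: 0.0301
time_s: 26.28
tcp_pos: [0.5933, -0.0325, 0.1157]
eef_rot: [178.3, -0.9, -99.3]
contact_force: [0.7, 0.5, 0.7]
gripper_width: 0.0349
time_s: 26.53
tcp_pos: [0.6027, 0.0087, 0.1194]
eef_rot: [178.7, -0.7, -99.3]
contact_force: [-0.0, -0.7, -0.2]
gripper_width: 0.0498
tcp [602.3   8.  119.1] [178.7  -0.7 -99.3]
spindle
194 (array([588. , -69.3]), array([9.4, 9.3]), 34.2) circ 588.0 -69.6 4.9 zmax 0.0859 med [ 0.5881 -0.0696  0.0833]
pintop
192 (array([588. , -69.3]), array([9.4, 9.3]), 34.2) circ 587.9 -69.6 4.9 zmax 0.0859 med [ 0.588  -0.0696  0.0834]
collar
726 (array([588.1, -69.4]), array([25.4, 24.4]), 81.0) circ 588.1 -69.4 12.9 zmax 0.0416 med [ 0.5888 -0.0701  0.0394]
0.03943838322298995
block jig (array([-29.5,   4.3]), array([30., 30.]), 0.1)
plate (array([ 0.3, -0.8]), array([161. , 110.5]), 0.0)
```

Pin seated and vertical: top 85 mm, collar top 39.5–40 mm, axis (588.0,-69.5); carrier unmoved. Now the small roller.

```bash
python3 -m inch '[{"x":-0.5,"y":0,"z":0,"yaw":-1},{"x":-0.5,"y":-0.04,"z":0,"yaw":-1},{"x":-0.5,"y":-0.07,"z":0,"yaw":-1},{"x":-0.5,"y":-0.1,"z":0,"yaw":-1},{"x":-0.49,"y":-0.14,"z":0,"yaw":-1}]'
python3 -m inch '[{"x":-0.48,"y":-0.17,"z":0,"yaw":-1},{"x":-0.46,"y":-0.2,"z":0,"yaw":-1},{"x":-0.45,"y":-0.24,"z":0,"yaw":-1},{"x":-0.43,"y":-0.27,"z":0,"yaw":-1},{"x":-0.41,"y":-0.3,"z":0,"yaw":-1}]'
python3 -m inch '[{"x":-0.39,"y":-0.33,"z":0,"yaw":-1},{"x":0,"y":0,"z":0,"yaw":-1},{"x":0,"y":0,"z":0,"yaw":-1},{"x":0,"y":0,"z":0,"yaw":-1},{"x":0,"y":0,"z":0,"yaw":-1}]'
python3 -m inch '[{"x":0,"y":0,"z":0,"yaw":-1},{"x":0,"y":0,"z":0,"yaw":-1},{"x":0,"y":0,"z":0,"yaw":-1},{"x":0,"y":0,"z":0,"yaw":-1},{"x":0,"y":0,"z":0,"yaw":-1}]'
python3 - <<'E'
from h import *
im,d,K,T=snap("w12"); P=cloud(d,K,T); print("roller");m=blob(P,(.632,.188),.03,.012,.024); print(np.median(m[m[:,2]>.016][:,2]))
E
```

```text
time_s: 27.0
tcp_pos: [0.6094, 0.0667, 0.1148]
eef_rot: [178.1, -0.3, -78.8]
contact_force: [0.3, -0.3, 1.1]
gripper_width: 0.0619
time_s: 27.42
tcp_pos: [0.6163, 0.1267, 0.1092]
eef_rot: [177.7, 0.5, -57.9]
contact_force: [-0.4, -0.0, 0.3]
gripper_width: 0.0611
time_s: 27.83
tcp_pos: [0.6164, 0.1371, 0.1038]
eef_rot: [177.5, 1.5, -36.9]
contact_force: [-0.1, 0.4, -0.4]
gripper_width: 0.0617
time_s: 28.25
tcp_pos: [0.6139, 0.1312, 0.099]
eef_rot: [177.9, 2.7, -16.1]
contact_force: [-0.7, 0.5, -0.4]
gripper_width: 0.0612
tcp [613.8 131.   98.9] [177.9   2.7 -15.8]
roller
1671 (array([634.1, 187.4]), array([39.1, 38.8]), 32.9) circ 634.1 187.7 20.1 zmax 0.0218 med [0.6354 0.1869 0.0192]
0.01924086127305613
```

Roller at (634.1,187.6), r 20, top 19.5 mm. Positioning and descending.

```bash
python3 -m inch '[{"x":0.1,"y":-0.8,"z":0.3,"yaw":0},{"x":0.1,"y":-0.8,"z":0.8,"yaw":0},{"x":0.1,"y":-0.8,"z":0.8,"yaw":0},{"x":0,"y":-0.1,"z":0.6,"yaw":0},{"x":0,"y":0,"z":0,"yaw":0}]'
```

```text
time_s: 28.72
tcp_pos: [0.6354, 0.1846, 0.0305]
eef_rot: [177.8, 2.7, -16.5]
contact_force: [-1.0, -0.1, -0.8]
gripper_width: 0.0615
```

```bash
python3 -m inch '[{"x":-0.05,"y":-0.14,"z":0.8,"yaw":0},{"x":0,"y":0,"z":0.8,"yaw":0},{"x":0,"y":0,"z":0.3,"yaw":0},{"x":0,"y":0,"z":0,"yaw":0}]'
```

```text
time_s: 29.05
tcp_pos: [0.6327, 0.1844, -0.0181]
eef_rot: [177.7, 2.7, -16.8]
contact_force: [-0.7, 0.6, 0.4]
gripper_width: 0.0616
```

```bash
python3 -m inch '[{"x":0,"y":-0.1,"z":0.15,"yaw":0},{"x":0,"y":0,"z":0.03,"yaw":0},{"x":0,"y":0,"z":0,"yaw":0},{"x":0,"y":0,"z":0,"yaw":0}]' -1 40
python3 -m inch '[{"x":0,"y":0,"z":0,"yaw":0},{"x":0,"y":0,"z":0,"yaw":0},{"x":0,"y":0,"z":0,"yaw":0}]'
```

```text
time_s: 29.38
tcp_pos: [0.6349, 0.186, -0.0197]
eef_rot: [177.8, 2.6, -16.9]
contact_force: [-0.2, -1.7, 0.7]
gripper_width: 0.0406
time_s: 29.63
tcp_pos: [0.6358, 0.1865, -0.0177]
eef_rot: [177.9, 2.5, -16.9]
contact_force: [0.1, 0.9, -0.8]
gripper_width: 0.0387
```

Gripped at 38.7 mm. Lifting and carrying to the pin.

```bash
python3 -m inch '[{"x":0,"y":0,"z":-0.6,"yaw":0},{"x":0,"y":0,"z":-1,"yaw":0},{"x":0,"y":0,"z":-1,"yaw":0},{"x":0,"y":0,"z":-1,"yaw":0},{"x":0,"y":0,"z":-0.8,"yaw":0}]'
python3 -m inch '[{"x":0.05,"y":0.6,"z":0,"yaw":0},{"x":0.05,"y":1,"z":0,"yaw":0},{"x":0.05,"y":1,"z":0,"yaw":0},{"x":0.05,"y":1,"z":0,"yaw":0},{"x":0.05,"y":1,"z":0,"yaw":0}]'
python3 - <<'E'
from h import *
im,d,K,T=snap("w13"); P=cloud(d,K,T); L=toolpts(P)
q=L[np.isfinite(L[...,2])&(abs(L[...,1])<24)&(abs(L[...,0])<30)&(L[...,2]>-42)&(L[...,2]<0)]
for lo in range(-42,0,3):
    m=q[(q[:,2]>=lo)&(q[:,2]<lo+3)]
    if len(m)>5: print(lo,len(m),"x",m[:,0].min().round(1),m[:,0].max().round(1),"y",m[:,1].min().round(1),m[:,1].max().round(1))
E
```

```text
time_s: 30.05
tcp_pos: [0.6375, 0.1871, 0.0905]
eef_rot: [177.4, 3.0, -17.0]
contact_force: [0.7, 0.3, -0.1]
gripper_width: 0.0385
time_s: 30.47
tcp_pos: [0.6135, 0.0771, 0.101]
eef_rot: [177.9, 2.5, -16.6]
contact_force: [0.2, -1.2, -0.9]
gripper_width: 0.0388
tcp [611.6  73.2 101.1] [177.8   2.6 -16.7]
-42 1978 x -9.4 17.3 y -24.0 23.8
-39 1210 x -10.7 17.7 y -24.0 23.9
-36 392 x -10.2 17.8 y -24.0 24.0
-33 334 x -10.3 17.7 y -23.9 23.7
-30 293 x -9.7 18.0 y -24.0 18.5
-27 242 x -9.8 18.0 y -24.0 18.6
-24 165 x -9.2 18.2 y -23.7 14.0
-21 24 x -9.5 17.0 y -16.2 12.5
```

```bash
python3 -m inch '[{"x":0.13,"y":0.95,"z":0,"yaw":0},{"x":0.13,"y":0.95,"z":0,"yaw":0},{"x":0.13,"y":0.95,"z":0,"yaw":0},{"x":0.13,"y":0.95,"z":0,"yaw":0},{"x":0.13,"y":0.95,"z":0,"yaw":0}]'
python3 -m inch '[{"x":0,"y":0.4,"z":0,"yaw":0},{"x":0,"y":0,"z":0,"yaw":0},{"x":0,"y":0,"z":0,"yaw":0}]'
```

```text
time_s: 30.93
tcp_pos: [0.5906, -0.0492, 0.1042]
eef_rot: [177.9, 2.6, -16.6]
contact_force: [-0.0, -0.2, -2.4]
gripper_width: 0.0391
time_s: 31.18
tcp_pos: [0.5853, -0.0637, 0.1042]
eef_rot: [177.9, 2.6, -16.9]
contact_force: [0.4, 0.3, -0.8]
gripper_width: 0.0388
```

```bash
python3 -m inch '[{"x":0.2,"y":0.22,"z":0.3,"yaw":0},{"x":0.04,"y":-0.02,"z":0.5,"yaw":0},{"x":0.02,"y":-0.02,"z":0.2,"yaw":0},{"x":0,"y":0,"z":0,"yaw":0}]'
python3 - <<'E'
from h import *
im,d,K,T=snap("w14"); P=cloud(d,K,T); L=toolpts(P)
q=L[np.isfinite(L[...,2])&(abs(L[...,1])<24)&(abs(L[...,0])<30)&(L[...,2]>-33)&(L[...,2]<-20)]; print("roller xmax",np.percentile(q[:,0],99).round(1))
print("pin",proj(np.array([[.588,-.0695,.085],[.588,-.0695,.04]]),K,T).round(0).tolist())
from plant import r; from scipy.spatial.transform import Rotation as R
s=r.get_state(); M=R.from_euler("xyz",s["eef_rot"],degrees=True).as_matrix(); print("roller c",(s["tcp_pos"]*1000+M@np.array([-2.2,0,-22])).round(1),(s["tcp_pos"]*1000+M@np.array([-2.2,0,-38])).round(1))
cv2.imwrite("pics/c14.png",cv2.resize(im[150:390,150:430,::-1],None,fx=2.4,fy=2.4))
E
```

```text
time_s: 31.52
tcp_pos: [0.5904, -0.069, 0.0773]
eef_rot: [177.9, 2.6, -16.8]
contact_force: [-0.3, 0.4, -0.8]
gripper_width: 0.0389
tcp [590.3 -68.9  77.5] [177.9   2.6 -16.8]
roller xmax 17.3
pin [[288.0, 258.0], [285.0, 227.0]]
roller c [589.4 -67.8  99.6] [590.3 -67.5 115.6]
```

View pics/c14.png

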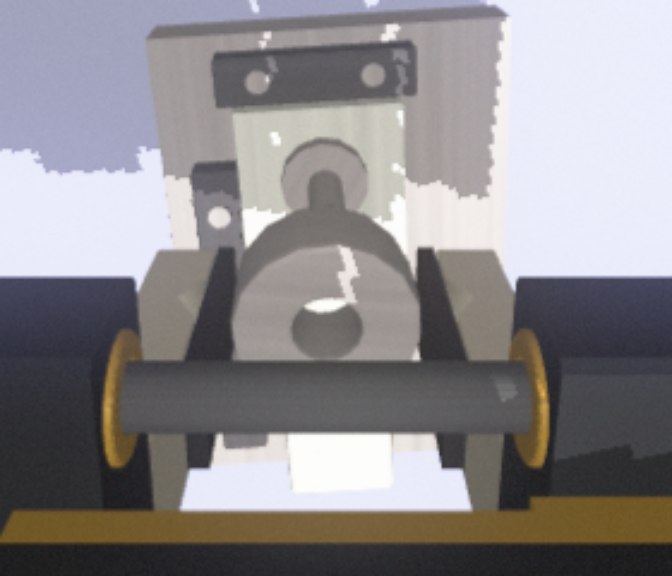

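The view shows bore at crop (327,325) and pin at column 325, aligned sideways. Checking the fore-aft by ray.

```bash
python3 - <<'E'
from h import *
z=np.load("w14.npz"); print(ray([[286.3,285.4]],z["K"],z["T"],.1175).round(4), ray([[286.3,252.9]],z["K"],z["T"],.1175).round(4))
E
```

```text
[[ 0.5909 -0.0679  0.1175]] [[ 0.6078 -0.073   0.1175]]
```

```bash
python3 -m inch '[{"x":-0.05,"y":0.09,"z":0,"yaw":0},{"x":0.01,"y":-0.01,"z":0.2,"yaw":0},{"x":0.01,"y":-0.01,"z":0.2,"yaw":0},{"x":0,"y":0,"z":0,"yaw":0}]'
```

```text
time_s: 31.9
tcp_pos: [0.5894, -0.0695, 0.0674]
eef_rot: [177.9, 2.5, -16.7]
contact_force: [0.1, 0.3, -1.2]
gripper_width: 0.0384
```

```bash
python3 -m inch '[{"x":-0.03,"y":0.06,"z":0,"yaw":0},{"x":0.0,"y":0,"z":0.15,"yaw":0},{"x":0.01,"y":-0.01,"z":0.15,"yaw":0}]'
python3 -m inch '[{"x":0.01,"y":0,"z":0.15,"yaw":0},{"x":0.01,"y":0,"z":0.15,"yaw":0}]'
```

```text
time_s: 32.15
tcp_pos: [0.5887, -0.0707, 0.0604]
eef_rot: [178.0, 2.4, -16.6]
contact_force: [-0.3, -0.3, -0.6]
gripper_width: 0.0389
time_s: 32.32
tcp_pos: [0.5889, -0.071, 0.0523]
eef_rot: [178.0, 2.4, -16.6]
contact_force: [0.0, 0.3, -0.7]
gripper_width: 0.0391
```

Threaded on, no force. Continuing down.

```bash
python3 -m inch '[{"x":0.01,"y":-0.01,"z":0.25,"yaw":0},{"x":0.01,"y":-0.01,"z":0.25,"yaw":0},{"x":0.01,"y":-0.01,"z":0.2,"yaw":0}]'
```

```text
time_s: 32.57
tcp_pos: [0.5892, -0.071, 0.0332]
eef_rot: [178.0, 2.4, -16.6]
contact_force: [-0.4, 0.6, -1.2]
gripper_width: 0.0387
```

```bash
python3 -m inch '[{"x":0.01,"y":0,"z":0.15,"yaw":0},{"x":0.01,"y":0,"z":0.12,"yaw":0}]'
```

```text
time_s: 32.73
tcp_pos: [0.5887, -0.0713, 0.0246]
eef_rot: [178.0, 2.5, -16.6]
contact_force: [-0.4, 0.3, -1.0]
gripper_width: 0.0388
```

```bash
python3 -m inch '[{"x":0,"y":0,"z":0.1,"yaw":0},{"x":0,"y":0,"z":0.06,"yaw":0},{"x":0,"y":0,"z":0.04,"yaw":0}]'
```

```text
time_s: 32.98
tcp_pos: [0.5884, -0.0716, 0.0199]
eef_rot: [177.9, 2.5, -16.6]
contact_force: [-5.7, 3.1, 17.9]
gripper_width: 0.0387
```

Contact at z 19.9 (expected 20). Releasing, then going straight up.

```bash
python3 -m inch '[{"x":0,"y":0,"z":0,"yaw":0},{"x":0,"y":0,"z":0,"yaw":0},{"x":0,"y":0,"z":0,"yaw":0},{"x":0,"y":0,"z":0,"yaw":0},{"x":0,"y":0,"z":0,"yaw":0}]' 0.5
python3 -m inch '[{"x":-0.03,"y":0.02,"z":-0.6,"yaw":0},{"x":-0.04,"y":0.03,"z":-0.9,"yaw":0},{"x":-0.04,"y":0.03,"z":-0.9,"yaw":0},{"x":-0.04,"y":0.03,"z":-0.9,"yaw":0},{"x":-0.04,"y":0.03,"z":-0.9,"yaw":0}]'
python3 -m inch '[{"x":-1,"y":0,"z":-0.5,"yaw":0},{"x":-1,"y":0,"z":-0.5,"yaw":0},{"x":-1,"y":0,"z":0,"yaw":0},{"x":0,"y":0,"z":0,"yaw":0},{"x":0,"y":0,"z":0,"yaw":0}]'
python3 - <<'E'
from h import *
im,d,K,T=snap("w15"); P=cloud(d,K,T)
print("roller");m=blob(P,(.588,-.0695),.024,.055,.065);print(np.median(m[:,2]))
print("pintop");blob(P,(.588,-.0695),.02,.078,.1)
J=jigcar(P); m=J[(J[:,2]>70)&(J[:,2]<77)&(J[:,0]<-10)&(J[:,0]>-50)&(abs(J[:,1])<25)]; print("block jig",rect(m[:,:2]/1000))
m=J[(J[:,2]>15)&(J[:,2]<23)]; print("plate",rect(m[:,:2]/1000))
it,dt,Kt,Tt=snap("t15","top"); i2,d2,_,_=snap("s15","scene")
o=np.zeros((600,800,3),np.uint8); o[:300,:400]=cv2.resize(im,(400,300)); o[:300,400:]=cv2.resize(it,(400,300)); o[300:,:400]=cv2.resize(i2,(400,300)); o[300:,400:]=cv2.resize(i2[165:255,190:310],(400,300))
cv2.imwrite("pics/fin.png",o[:,:,::-1])
for n,f in(("top",dt),("scene",d2)):
    im0,d0,K0,T0=load(n); Q=cloud(f,K0,T0)
    for k,c,rad,lo,hi in(("large",(.627,.3117),.04,.012,.024),("thick",(.4933,.2597),.02,.055,.1)): print(n,k);blob(Q,c,rad,lo,hi)
E
```

```text
time_s: 33.4
tcp_pos: [0.5896, -0.0714, 0.0213]
eef_rot: [178.0, 2.3, -16.6]
contact_force: [-0.3, 0.3, 0.1]
gripper_width: 0.0636
time_s: 33.82
tcp_pos: [0.5848, -0.0717, 0.1235]
eef_rot: [177.7, 3.0, -16.6]
contact_force: [-0.1, 0.5, -0.2]
gripper_width: 0.0661
time_s: 34.23
tcp_pos: [0.5158, -0.0491, 0.1589]
eef_rot: [177.9, 2.5, -16.7]
contact_force: [-0.2, 0.0, 0.1]
gripper_width: 0.0662
tcp [515.6 -49.2 158.7] [177.9   2.5 -16.7]
roller
1728 (array([587.4, -69.8]), array([38.8, 38.6]), 73.4) circ 587.2 -70.0 19.9 zmax 0.0638 med [ 0.5882 -0.0702  0.0593]
0.05926539460941807
pintop
145 (array([588.2, -69.5]), array([8.9, 9.4]), 73.1) circ 588.4 -69.5 4.9 zmax 0.0859 med [ 0.5885 -0.0695  0.0833]
block jig (array([-29.3,   4.3]), array([30.3, 30. ]), 0.2)
plate (array([ 0.8, -0.6]), array([110.2, 160.8]), 90.0)
tcp [516.  -49.4 158.3] [177.9   2.6 -16.7]
tcp [516.2 -49.5 157.9] [177.8   2.6 -16.7]
top large
434 (array([627.2, 311.4]), array([54.1, 54.4]), 83.2) circ 627.4 311.5 28.4 zmax 0.0238 med [0.6263 0.3117 0.0185]
top thickTraceback (most recent call last):
  File "<stdin>", line 12, in <module>
  File "h.py", line 29, in blob
    (x,y),r=cv2.minEnclosingCircle((m[:,:2]*1000).astype(np.float32)); print(len(m),rect(m[:,:2]),"circ",round(x,1),round(y,1),round(r,1),"zmax",m[:,2].max().round(4),"med",np.median(m,axis=0).round(4)); return m
                                                                                                                                                 ~~~~~~~~~~^^
    return umr_maximum(a, axis, None, out, keepdims, initial, where)
ValueError: zero-size array to reduction operation maximum which has no identity
```

View pics/fin.png

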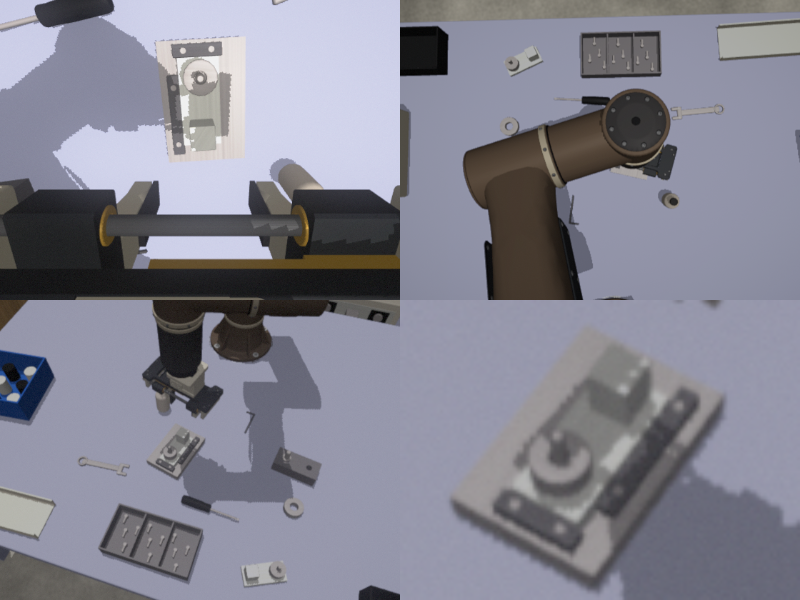

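The final view shows the roller flat on the collar with the spindle through it (crop 560,460), the carrier against both stops, the thick pin in the rack, and the large roller, tools and bottle in place. Handing in.

```bash
python3 -c "
from plant import r
s=r.get_state();print(s['time_s'],s['contact_force'].round(1));print(r.close_job())"
```

```text
34.3833 [ 0.2 -0.4  0.7]
the job is handed in; nothing more can be done
None
```

The job is done and handed in at 34.4 s of the 72 s allowed, with the gripper open and touching nothing.

- **Carrier:** I laid it flat on the jig and pushed it against the end stop (about 25 N) and the side stop (about 35 N) until it stopped moving. Its block last measured at (-30.1, 4.9) mm of the jig, against a nominal (-30, 5).
- **Pin:** The thinner pin went through the carrier into the jig without side force until the collar seated. Its top is at 85–86 mm, the collar's top at about 39.5 mm, and it stands upright.
- **Roller:** The smaller roller rests on the collar. Its top measured 59.3 mm against a nominal 60 mm, within about 1 mm of the pin's axis.

Some things disagreed or went wrong on the way:

- **Fingertips:** They are about 27 mm behind the reported TCP, not 11 mm ahead as described. My first grasp therefore closed on top of the carrier's block with about 13 N. The carrier was not moved, and I used the measured offset from then on.
- **Tool lean:** The tool picked up a lean of up to about 3°. I reduced it by pressing lightly on the fixed rack, first with the closed fingers and then through the gripped pin.
- **Last check incomplete:** My script stopped because the arm hid the thick pin from the top camera. The scene picture shows it still in the rack. The large roller measured unmoved, and the other items look in place in the pictures but were not measured.

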